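Change over the pin jig: finished pattern out, blanks in

ROBOT

A 6-joint arm with a two-finger parallel gripper is mounted at the origin on the work surface. World frame = base frame: x ahead of the robot, y to its left, z up, the work surface at z = 0. Lengths are in m, angles in rad, forces in N, time in s.
With the tool pointing down it reaches from about 0.325 to 0.85 m from the base axis. Payload 15.5 kg.
Tool frame: the origin (TCP) lies midway between the tips of the shut fingers; the grasp point (between the pads) lies 19 mm behind it (arm.grip_point_offset is the distance from the TCP to the grasp point, in m); z points along the fingers, x is the direction in which the jaws open and shut, and the axes are right-handed (so a half turn about z gives the same grasp; the last joint's range is limited). The gripper opens to 91 mm and grips with 3 to 60 N. Pads are 32 mm wide; open, the fingers measure 118 mm over their backs; the gripper's body (76 mm by 178 mm) begins 60 mm behind the grasp point.
Start: joints at [-1.403, 0.494, 1.345, -0, 1.302, -0.096], TCP at [0.162, -0.604, 0.184] pointing down, gripper open.
Joint ranges: [-2.91, 2.91], [-0.82, 2.16], [0.22, 2.67], [-1.22, 4.37], [0.12, 2.79], [-3.08, 3.08]. Speed limits (rad/s): [1.89, 1.89, 2.57, 3.01, 3.01, 3.01].

INTERFACE

Orientations are given as a 3x3 rotation matrix whose columns are the frame's x, y, z axes.
In Python, from station import arm gives the robot as it stands.
- The arm moves only by the tool drive_tool, never from a script. Its argument "motion" is a list of rows, each a list of 2 entries, a list of its own where there are three numbers: the shift along the tool's x, y, z normalised to -1 to 1, where 1 is 75 cm, then the turn, a rotation vector about the tool's x, y, z normalised to -1 to 1, where 1 is pi/2 rad. A call has 1 to 10 rows; each row is the pose to reach, as a shift and turn from the pose commanded when the call began, along the tool's axes at that moment; what a row does not reach only later rows make up. A row lasts 1/10 s, in which the tool goes at most 50 mm and 8.59 degrees, less where a joint would pass 70% of its speed; a pose out of reach is approached as far as the arm can. A call with a number of a shift or a turn outside -1 to 1 is refused whole. A call with a gripper value outside its range is refused whole. "grip" is the opening, from 0 (shut) to 1 (fully open), set as the call begins (left out, the last holds). The fingers move at their own pace and stop on an object; the grip force is fixed at half the most. Time passes only in rows, so rows that repeat a pose let the fingers close. It gives the time, the measured TCP pose, the force and the opening at its end, in the units of the state.
- arm.sense(): the state, without advancing time (a new reading comes with each control period).
- arm.snapshot(name): name is "side" or "top"; returns the picture (400x640x3 uint8, red, green, blue); there is no depth.
- arm.camera_info(name): a dict with "fx", "fy", "cx", "cy" (pixels), "k1" (the pictures are not rectified: a ray, as slopes to the right and down, at radius r is drawn at 1 + k1 r^2 times it, then the intrinsics apply), "R" (3x3) and "t" (3): a world point X has camera coordinates R X + t. Camera axes: x right, y down, z forward; pixel columns grow to the right and rows downward; lengths in m; the calibration is good to about 2 mm. A picture is of the moment at which its call begins. camera_info takes no time and is no camera call.
- arm.finish_job(): hands the job in, once; it reports no verdict.
Trained networks look in the newest picture that a camera, given by its name, has taken for a name from the list of things; names that differ only in an ending like _2 or _b are one class to them, and where a whole thing is asked for, a point or a joint stands for the part that bears it (a point fixed in the world has none). Each returns a list of dicts, best first, with "conf" (0 to 1); they miss things now and then, are a little off and sometimes report something else, mostly with a low value. They report only what shows in the picture. A call takes as long as a camera call. They do not tell look-alikes from the thing itself.
- arm.trace(camera, label): "mask" (400x640 bool, what is visible of it) and "rect" ([left, top, width, height] in pixels, round what is visible of it).
The state is a dict: "t": time; "q": joint angles; "joint_velocities": joint speeds; "joint_torque": joint torques, N m; "tcp_pos": TCP position; "tcp_rot": TCP orientation; "ft_force": force on the tool from outside, world axes, zero at the start; "moment": the same for the moment, N m; "finger_gap": finger opening in m.
Only numpy, scipy, OpenCV 4.12 (cv2) and the standard library are available. Lean on these libraries where they do the work, as an engineer would, in place of code of your own. Each camera call takes 0.05 s, during which the arm holds its last target. There are 200 camera calls.

TASK

Flip the toggle clamp of the pin jig open, take the finished pattern off the pins and lay it flat in the grey tray. Then lower every plain rectangular blank that is lying on the table onto the two pins, stacked fully home one on another, and flip the clamp shut on the stack. Leave the thread cone, the ruler and the iron weight where they are.

Things in the scene. Friction and masses are not known exactly. Their poses are not given: they have to be found in the camera images.
- jig: Fixed jig: plywood base, 90 mm (x) by 235 mm (y) by 12 mm, with an aluminium rest on it (36 mm wide along x, 134 mm long along y, top 37 mm above the table), two pins and a clamp. Origin on the table under the middle of the rest; x across, y towards the clamp, z up. The clamp post, 36 mm thick and 98 mm high, stands at y = 115 mm.
- jig_seat (a point): Middle of the top of the jig's rest, axes as the jig. Two upright steel dowel pins rise from the rest at y = +40 and -40 mm: 10 mm thick, 52 mm tall, the last 8 mm a cone down to 4 mm. Plates lie on the rest, long side along y, and overhang it 7 mm at each long side, so they can be gripped across their 50 mm width.
- clamp_pivot (a point): The toggle clamp's pivot on top of the post, 98 mm above the table, axes as the jig. Handle and pressing arm swing about it in the y-z plane. Fully open, the arm stands up beyond the plates' end, clear of them, at most 200 mm above the table. Shut, its sprung pad (40 mm travel) presses on the plate's end at jig y = 58 mm; it suits one to three plates.
- clamp_knob (a point): Centre of the black drum knob (30 mm across, its flat faces 26 mm apart along jig x) at the end of the clamp's steel handle (bar 12 mm thick). From the pivot it lies at y = 100 mm * sin(angle - 0.35), z = 100 mm * cos(angle - 0.35), angle being clamp_handle. It can be pinched by its flat faces from above, or pushed.
- clamp_handle (a joint): Angle of the clamp handle, rad. 0 = shut: it stands up, leaning 0.35 rad towards the pins (-y). It grows as the handle swings away from the pins (+y) to the stop at 1.6 = fully open. An over-centre spring snaps it to the nearer stop from its dead centre at 0.8; about 3 to 6 N at the knob starts it off a stop.
- pattern_c (a point): The finished pattern: a brown hardboard plate like the blanks (50 mm wide along x, 14 mm thick, about 90 g, two 11.5 mm holes 40 mm either side of the middle on the long centre line) but with narrower rounded tongues (30 mm wide) at both ends, 150 mm long in all (y axis). At the start it is on the jig's pins under the clamp. This point is its centre, half-way up, z up.
- tray_in (a point): Fixed grey open tray, 160 mm (x) by 210 mm (y) outside, walls 5 mm thick and 22 mm high above the table. This point is the centre of its inner floor (5 mm above the table).
- blank1_c (a point): A blank: brown hardboard plate 140 mm long (its y), 50 mm wide (x), 14 mm thick, about 90 g, a plain rectangle with two 11.5 mm through holes on its long centre line, 40 mm either side of the middle; fits either way round and either face up. Lies on the table at the start; may be absent. This point is its centre, half-way up, z up.
- blank2_c (a point): A blank: brown hardboard plate 140 mm long (its y), 50 mm wide (x), 14 mm thick, about 90 g, a plain rectangle with two 11.5 mm through holes on its long centre line, 40 mm either side of the middle; fits either way round and either face up. Lies on the table at the start; may be absent. This point is its centre, half-way up, z up.
- blank3_c (a point): A blank: brown hardboard plate 140 mm long (its y), 50 mm wide (x), 14 mm thick, about 90 g, a plain rectangle with two 11.5 mm through holes on its long centre line, 40 mm either side of the middle; fits either way round and either face up. Lies on the table at the start; may be absent. This point is its centre, half-way up, z up.
- pattern: The finished pattern again; origin at the centre of its underside.
- blank1: The same blank again; origin at the centre of its underside. May be absent.
- blank2: The same blank again; origin at the centre of its underside. May be absent.
- blank3: The same blank again; origin at the centre of its underside. May be absent.
- cone: Bystander: white thread cone, 64 mm across, 125 mm tall, origin under its centre. Leave alone.
- ruler: Bystander: dark wooden ruler, 35 x 150 x 6 mm, lying along its y, origin under its centre. Leave alone.
- weight: Bystander: iron pattern weight, 66 mm across, 54 mm tall, origin under its centre. Leave alone.
There are look-alikes about, which are no part of the job. Leave any black, pink or white look-alike of the blank1 alone.

How it is judged:
By the outcome, as a careful person would: the job done as asked, in the order asked, and still so for the second after the job is handed in, with the robot touching nothing.
Of blank1, blank2, blank3 only 2 to 3 are there at a start; the rules pass over those that are not, and their reading is None.
At some moment in a run one of blank1, blank2, blank3 may be knocked a few centimetres aside while the robot is not near it.
Once in a run the grip may slacken for a moment while it holds something.
It also fails if it takes over 210 s, if anything falls off the work surface, if the arm or the gripper's body presses on something with over 40 N, if the wrist force passes 120 N, or if a joint passes its speed limit or range.

## Working session

There is one attempt and no reset: what is moved stays moved. The work goes in short steps, Python scripts to look and compute and a tool call to move; the robot and the scene stay as the last step left them, time stands still between calls to the robot, and variables do not carry over. Pictures are saved under pics/ and viewed, about 12 in all and at most 16, crops included, and the job is handed in when it is done.

Besides the shell and the picture viewer there is one more tool, called after ">>>" as name(argument=value, ...) on one line, values as JSON. drive_tool: Moves the arm, as the interface text tells. Its arguments: {"type":"object","properties":{"motion":{"type":"array","items":{"type":"array"}},"grip":{"type":"number"}},"required":["motion"]}

```bash
ls; mkdir -p pics; python3 - <<'E'
from station import arm
import cv2,numpy as np
for n in ("side","top"):
    im=arm.snapshot(n); cv2.imwrite(f"pics/{n}0.png",im[:,:,::-1])
    c=arm.camera_info(n); print(n,{k:np.round(v,4).tolist() for k,v in c.items()})
    for l in ("jig","pattern","blank1","tray_in","clamp_knob","cone","ruler","weight"):
        try: print(l,[(r["rect"],round(r["conf"],2)) for r in arm.trace(n,l)])
        except Exception as e: print(l,e)
print(arm.sense())
E
```

```text
pics
side {'fx': 436.5807, 'fy': 436.5807, 'cx': 317.1118, 'cy': 201.2379, 'k1': -0.0142, 'R': [[0.8741, 0.4858, 0.0014], [0.2971, -0.5322, -0.7928], [-0.3844, 0.6934, -0.6095]], 't': [-0.4452, -0.0781, 1.5987]}
jig [([297.0, 140.3, 58.0, 73.9], 0.77), ([303.7, 179.7, 32.5, 23.7], 0.59)]
pattern [([305.3, 178.7, 35.4, 24.7], 0.79), ([331.1, 138.4, 8.7, 23.4], 0.63)]
blank1 [([149.2, 272.2, 56.4, 39.0], 0.96), ([239.6, 262.2, 51.4, 23.9], 0.83), ([192.4, 242.4, 46.5, 13.8], 0.8), ([228.2, 296.0, 32.0, 50.5], 0.73), ([265.9, 230.0, 40.8, 23.1], 0.6)]
tray_in [([328.1, 195.5, 76.1, 56.8], 0.8), ([265.9, 230.1, 45.4, 21.4], 0.68)]
clamp_knob [([297.1, 138.8, 56.8, 78.6], 0.7), ([331.1, 139.7, 11.0, 20.6], 0.42)]
cone [([401.5, 160.0, 12.7, 34.0], 0.9)]
ruler [([342.8, 259.6, 27.7, 40.6], 0.57)]
weight [([313.7, 300.3, 25.3, 30.8], 0.59)]
top {'fx': 430.6441, 'fy': 430.6441, 'cx': 320.5761, 'cy': 198.6901, 'k1': 0.0268, 'R': [[-0.0279, -0.9996, -0.0008], [-0.9903, 0.0278, -0.1359], [0.1359, -0.003, -0.9907]], 't': [-0.0555, 0.5168, 1.1916]}
jig [([201.9, 201.4, 83.6, 38.2], 0.73)]
pattern
[... 555 characters left out ...]
12e+00, -9.55149256e-02]), 'joint_velocities': array([-2.51666452e-04, -6.15517551e-05,  9.10728347e-04, -1.03939975e-03,
       -1.42349846e-04, -1.05047895e-04]), 'joint_torque': array([ 9.03622804e-04, -8.78673506e+01, -3.82243109e+01,  7.09269312e-02,
        4.42030525e-02, -2.16834060e-06]), 'tcp_pos': array([ 0.16236973, -0.60356009,  0.1835392 ]), 'tcp_rot': array([[ 2.59780245e-01, -9.65667760e-01,  2.46795068e-05],
       [-9.65667760e-01, -2.59780246e-01, -3.64045363e-05],
       [ 4.15659353e-05, -1.43750247e-05, -9.99999999e-01]]), 'ft_force': array([0.47131324, 0.00808985, 0.25176831]), 'moment': array([-0.04217208,  0.04712129, -0.02584926]), 'finger_gap': 0.09115595669381395}
```

View pics/top0.png

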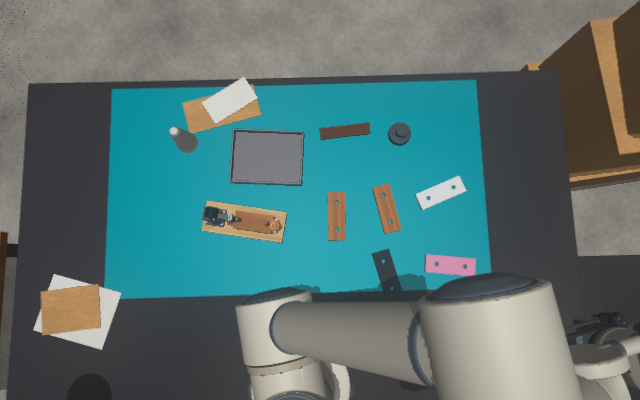

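View pics/side0.png

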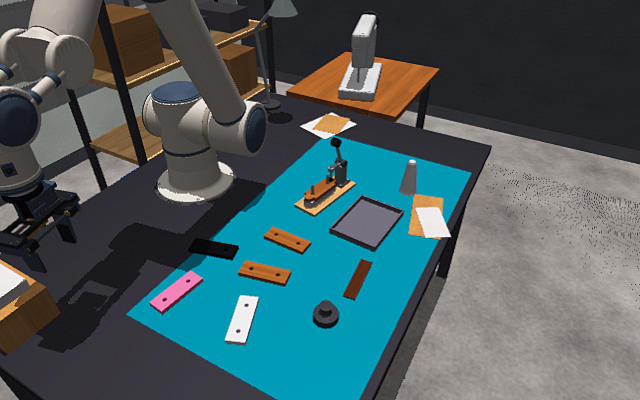

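```bash
python3 - <<'E'
import cv2,numpy as np
t=cv2.imread("pics/top0.png"); s=cv2.imread("pics/side0.png")
z=lambda im,x,y,w,h,k:cv2.resize(im[y:y+h,x:x+w],None,fx=k,fy=k,interpolation=cv2.INTER_CUBIC)
a=z(t,195,190,100,60,8); b=z(s,290,130,75,90,6); 
c=np.zeros((600,800,3),np.uint8); c[:,:]=0
a=cv2.resize(a,(560,336)); b=cv2.resize(b,(240,288)) ; 
c=np.zeros((600,800,3),np.uint8)
c[:336,:560]=a; c[:288,560:]=b; d=z(t,315,180,95,65,4); c[336:336+260,:380]=d; e=z(s,235,220,80,75,5)[:260]; c[336:336+260,390:790]=e[:, :400]
cv2.imwrite("pics/m1.png",c)
E
```

```text
(no output)
```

View pics/m1.png

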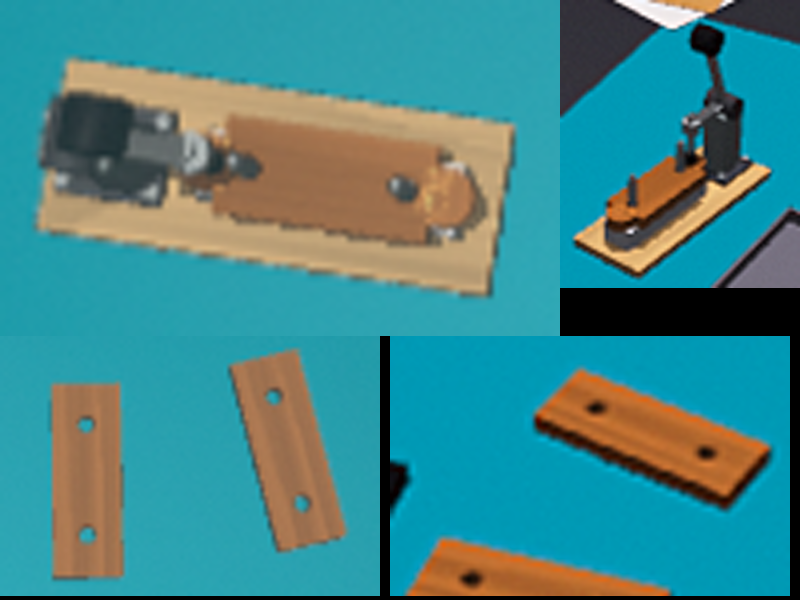

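```bash
cat > h.py <<'E'
import numpy as np, cv2
from scipy.optimize import minimize, least_squares
from station import arm
C={n:arm.camera_info(n) for n in("side","top")}
def proj(n,X):
    c=C[n]; K=np.array([[c["fx"],0,c["cx"]],[0,c["fy"],c["cy"]],[0,0,1.]])
    return cv2.projectPoints(np.atleast_2d(X).astype(float),cv2.Rodrigues(np.array(c["R"]))[0],np.array(c["t"]),K,np.array([c["k1"],0,0,0.]))[0][:,0]
def ray(n,u):
    c=C[n]; K=np.array([[c["fx"],0,c["cx"]],[0,c["fy"],c["cy"]],[0,0,1.]])
    p=cv2.undistortPoints(np.array([[u]],float),K,np.array([c["k1"],0,0,0.]))[0,0]
    R=np.array(c["R"]); d=R.T@np.r_[p,1]; return -R.T@np.array(c["t"]),d
def onz(n,u,z): o,d=ray(n,u); return o+d*(z-o[2])/d[2]
def tri(us,ut):
    (a,d),(b,e)=ray("side",us),ray("top",ut)
    s=np.linalg.lstsq(np.c_[d,-e],b-a,rcond=None)[0]; p,q=a+d*s[0],b+e*s[1]
    return (p+q)/2,np.linalg.norm(p-q)
def Rz(a): return np.array([[np.cos(a),-np.sin(a),0],[np.sin(a),np.cos(a),0],[0,0,1]])
def box(x,y,z,a,L=.14,W=.05,T=.014):
    P=np.array([[i*W/2,j*L/2,k*T/2] for i in(-1,1) for j in(-1,1) for k in(-1,1)]); return P@Rz(a).T+[x,y,z]
def brown(im):
    im=im.astype(float); return np.clip((im[...,0]-im[...,2]+60)/120,0,1)
def silh(n,P,r,k=8):
    x0,y0,w,h=r; m=np.zeros((h*k,w*k),np.float32)
    q=((proj(n,P)-[x0-.5,y0-.5])*k*16).astype(np.int32)
    cv2.fillConvexPoly(m,cv2.convexHull(q),1.,cv2.LINE_8,4); return cv2.resize(m,(w,h),interpolation=cv2.INTER_AREA)
def fit(ims,rects,g,fixz=None):
    """plate pose (x,y,z centre,yaw) by silhouette in the given views"""
    M={}
    for n in ims:
        x,y,w,h=rects[n]; M[n]=brown(ims[n])[y:y+h,x:x+w]
        v=M[n]; M[n]=np.clip((v-np.percentile(v,5))/(np.percentile(v,95)-np.percentile(v,5)),0,1)
    def cost(p):
        z=fixz if fixz is not None else p[3]/10
        return sum(((silh(n,box(p[0]/10,p[1]/10,z,p[2]),rects[n])-M[n])**2).sum() for n in ims)
    p0=[g[0]*10,g[1]*10,g[2]]+([] if fixz is not None else [.07])
    S=np.vstack([p0]+[np.array(p0)+d for d in np.diag([.06,.06,.1,.08][:len(p0)])])
    r=minimize(cost,p0,method="Nelder-Mead",options=dict(initial_simplex=S,xatol=1e-4,fatol=1e-3,maxiter=400))
    return np.r_[r.x[0]/10,r.x[1]/10,r.x[2],fixz if fixz is not None else r.x[3]/10],r.fun
E
cat > m.py <<'E'
from h import *
rd=lambda n:cv2.imread(f"pics/{n}0.png")[:,:,::-1]
ims={n:rd(n) for n in C}
for nm,rt,rs in(("A",(320,183,33,65),(258,222,60,38)),("B",(366,177,40,64),(232,256,66,37))):
    o=onz("top",(rt[0]+rt[2]/2,rt[1]+rt[3]/2),.014); a=np.pi/2 if nm=="A" else np.pi/2+.2
    R={"top":rt,"side":rs}
    for sel in(["top"],["side"],["top","side"]):
        for z in((.007,) if len(sel)==1 else (.007,None)):
            p,f=fit({k:ims[k] for k in sel},R,(o[0],o[1],a),z); print(nm,sel,np.round(p,4),round(f,1))
# jig
mc=np.array([[66,60],[514,124],[490,294],[38,230]])/5.6+[195,190]-.4
W=np.array([onz("top",c,.012) for c in mc]); print(np.round(W,4)); 
print("len",np.linalg.norm(W[0]-W[1]),np.linalg.norm(W[1]-W[2]),np.linalg.norm(W[2]-W[3]),np.linalg.norm(W[3]-W[0]))
yv=(W[0]+W[3]-W[1]-W[2]); print("yaw",np.arctan2(-yv[0],yv[1]),"c",W.mean(0))
for us,ut in(((312.3,186),(266.6,222.8)),((328,175),(237.5,219)) ,((334.5,142.5),(211,210))): print("tri",tri(us,ut))
# tray corners
for r in arm.trace("top","tray_in")[:1]:
    c=cv2.boxPoints(cv2.minAreaRect(np.argwhere(r["mask"])[:,::-1].astype(np.float32))); print("tray",[np.round(onz("top",k,.022),3)[:2].tolist() for k in c])
E
python3 m.py
```

```text
A ['top'] [ 0.4685 -0.1137  1.5519  0.007 ] 27.3
A ['side'] [ 0.4677 -0.1164  1.5417  0.007 ] 23.8
A ['top', 'side'] [ 0.4678 -0.1143  1.5503  0.007 ] 70.9
A ['top', 'side'] [ 0.4678 -0.1138  1.5508  0.0044] 57.3
B ['top'] [ 0.486  -0.2603  1.783   0.007 ] 32.4
B ['side'] [ 0.4846 -0.2622  1.7775  0.007 ] 31.1
B ['top', 'side'] [ 0.4851 -0.261   1.7785  0.007 ] 76.7
B ['top', 'side'] [ 0.4851 -0.2608  1.7823  0.0056] 71.0
[[0.5228 0.2608 0.012 ]
 [0.4829 0.0299 0.012 ]
 [0.3959 0.0436 0.012 ]
 [0.4353 0.2743 0.012 ]]
len 0.23436097264712058 0.08806742701936042 0.23407592965134313 0.08854399029949397
yaw -0.16976133190259854 c [0.45921732 0.15214996 0.012     ]
tri (array([0.44700813, 0.07911725, 0.07901824]), np.float64(0.0002890835308660339))
tri (array([0.46101202, 0.159164  , 0.0794332 ]), np.float64(0.003699195014787023))
tri (array([0.46923774, 0.19941189, 0.18962963]), np.float64(0.009625792176016095))
tray [[0.573, 0.194], [0.735, 0.187], [0.719, -0.026], [0.557, -0.015]]
```

```bash
cat > go.py <<'E'
# usage: go.py x y z phi_deg [x y z phi ...] ; rows from the present pose; j prefix: jig frame given as jx,jy
import sys; from h import *
from scipy.spatial.transform import Rotation as Ro
J=np.array([.4538,.1193]); JA=-.171
def jw(x,y): return J+Rz(JA)[:2,:2]@[x,y]
if __name__=="__main__":
    s=arm.sense(); R=np.array(s["tcp_rot"]); p=np.array(s["tcp_pos"])
    print("t",round(s["t"],2),"p",p.round(4),"phi",round(np.degrees(np.arctan2(R[1,0],R[0,0])),2),"F",s["ft_force"].round(1),"gap",round(s["finger_gap"],4),"q",s["q"].round(2))
    v=list(map(float,sys.argv[1:]))
    for i in range(0,len(v),4):
        f=np.radians(v[i+3]); c,k=np.cos(f),np.sin(f); T=np.array([[c,k,0],[k,-c,0],[0,0,-1]])
        print((R.T@(np.array(v[i:i+3])-p)/.75).round(4).tolist(),(Ro.from_matrix(R.T@T).as_rotvec()/(np.pi/2)).round(4).tolist())
E
python3 go.py .42 -.25 .28 -40 .4676 .199 .28 -9.8
```

```text
t 0.95 p [ 0.1623 -0.6035  0.1835] phi -74.94 F [ 0.6 -0.5  0.2] gap 0.0912 q [-1.4   0.49  1.35 -0.    1.3  -0.1 ]
[-0.3659, -0.4542, -0.1287] [0.0, 0.0, -0.3882]
[-0.9276, -0.671, -0.1287] [0.0, 0.0, -0.7238]
```

>>> drive_tool(motion=[[[-0.366, -0.454, -0.129], [0, 0, -0.388]], [[-0.366, -0.454, -0.129], [0, 0, -0.388]], [[-0.366, -0.454, -0.129], [0, 0, -0.388]], [[-0.366, -0.454, -0.129], [0, 0, -0.388]], [[-0.366, -0.454, -0.129], [0, 0, -0.388]], [[-0.366, -0.454, -0.129], [0, 0, -0.388]], [[-0.366, -0.454, -0.129], [0, 0, -0.388]], [[-0.366, -0.454, -0.129], [0, 0, -0.388]], [[-0.366, -0.454, -0.129], [0, 0, -0.388]], [[-0.366, -0.454, -0.129], [0, 0, -0.388]]], grip=1)

```text
t: 1.95
tcp_pos: [0.4228, -0.2462, 0.2817]
tcp_rot: [[0.769, -0.639, 0.003], [-0.639, -0.769, -0.0], [0.002, -0.001, -1.0]]
ft_force: [-0.1, -0.2, 0.1]
finger_gap: 0.0913
```

```bash
python3 go.py .4676 .199 .28 -9.8
```

```text
t 1.95 p [ 0.4228 -0.2462  0.2817] phi -39.74 F [-0.1 -0.2  0.1] gap 0.0913 q [-0.65  0.21  1.52  0.    1.41  0.04]
[-0.3336, -0.4947, 0.0023] [-0.0005, -0.0017, -0.3327]
```

>>> drive_tool(motion=[[[-0.333, -0.495, 0.0], [0, 0, -0.333]], [[-0.333, -0.495, 0.0], [0, 0, -0.333]], [[-0.333, -0.495, 0.0], [0, 0, -0.333]], [[-0.333, -0.495, 0.0], [0, 0, -0.333]], [[-0.333, -0.495, 0.0], [0, 0, -0.333]], [[-0.333, -0.495, 0.0], [0, 0, -0.333]], [[-0.333, -0.495, 0.0], [0, 0, -0.333]], [[-0.333, -0.495, 0.0], [0, 0, -0.333]], [[-0.333, -0.495, 0.0], [0, 0, -0.333]], [[-0.333, -0.495, 0.0], [0, 0, -0.333]]])

```text
t: 2.95
tcp_pos: [0.4675, 0.1994, 0.28]
tcp_rot: [[0.985, -0.17, 0.0], [-0.17, -0.985, 0.001], [-0.0, -0.001, -1.0]]
ft_force: [0.0, -1.2, -0.5]
finger_gap: 0.0913
```

>>> drive_tool(motion=[[[0, 0, 0], [0, 0, 0]], [[0, 0, 0], [0, 0, 0]]])

```text
t: 3.15
tcp_pos: [0.4673, 0.1939, 0.2802]
tcp_rot: [[0.985, -0.175, -0.0], [-0.175, -0.985, -0.0], [-0.0, 0.0, -1.0]]
ft_force: [-0.4, -1.0, -0.5]
finger_gap: 0.0913
```

```bash
python3 go.py .4676 .199 .174 -9.8; python3 - <<'E'
from h import *
im=arm.snapshot("side"); cv2.imwrite("pics/s1.png",im[:,:,::-1])
t=arm.snapshot("top"); 
c=np.zeros((600,800,3),np.uint8); c[:300]=cv2.resize(im[90:240,180:580],(800,300)); c[300:]=cv2.resize(t[130:280,150:550],(800,300)); cv2.imwrite("pics/m2.png",c[:,:,::-1])
E
```

```text
t 3.15 p [0.4673 0.1939 0.2802] phi -10.09 F [-0.4 -1.  -0.5] gap 0.0913 q [ 0.28  0.24  1.48 -0.    1.42  0.45]
[-0.0008, -0.0068, 0.1416] [0.0003, 0.0001, -0.0032]
```

View pics/m2.png

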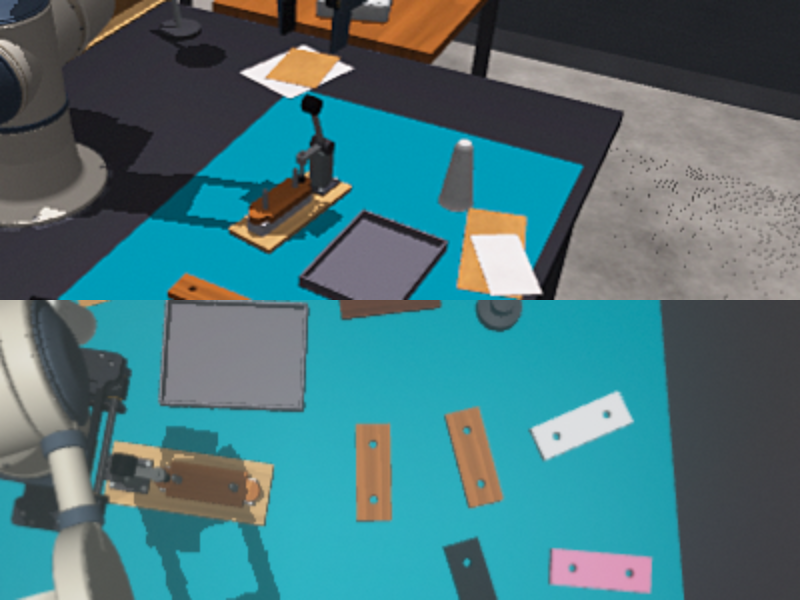

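>>> drive_tool(motion=[[[-0.001, -0.007, 0.07], [0, 0, -0.003]], [[-0.001, -0.007, 0.11], [0, 0, -0.003]], [[-0.001, -0.007, 0.13], [0, 0, -0.003]], [[-0.001, -0.007, 0.141], [0, 0, -0.003]], [[-0.001, -0.007, 0.141], [0, 0, -0.003]], [[-0.001, -0.007, 0.141], [0, 0, -0.003]]])

```text
t: 3.85
tcp_pos: [0.4682, 0.1999, 0.1754]
tcp_rot: [[0.985, -0.171, 0.001], [-0.171, -0.985, 0.0], [0.001, -0.001, -1.0]]
ft_force: [0.2, 0.2, -0.4]
finger_gap: 0.0913
```

>>> drive_tool(motion=[[[0, 0, 0], [0, 0, 0]], [[0, 0, 0], [0, 0, 0]], [[0, 0, 0], [0, 0, 0]], [[0, 0, 0], [0, 0, 0]], [[0, 0, 0], [0, 0, 0]], [[0, 0, 0], [0, 0, 0]], [[0, 0, 0], [0, 0, 0]], [[0, 0, 0], [0, 0, 0]]], grip=0.2)

```text
t: 4.65
tcp_pos: [0.4675, 0.2002, 0.1745]
tcp_rot: [[0.985, -0.17, -0.0], [-0.17, -0.985, -0.0], [-0.0, 0.0, -1.0]]
ft_force: [0.2, 0.3, 0.5]
finger_gap: 0.0302
```

```bash
python3 - <<'E'
import subprocess
from go import *
# arc waypoints for handle angle
v=[]
for a in (0,.2,.4,.6,.8,1.0,1.2,1.4,1.6):
    x,y=jw(0,.115+.1*np.sin(a-.35)); v+=[x,y,.098+.1*np.cos(a-.35)-.019,-9.8]
print(subprocess.run(["python3","go.py"]+list(map(str,v)),capture_output=True,text=True).stdout)
E
```

```text
t 4.65 p [0.4675 0.2002 0.1745] phi -9.78 F [0.2 0.3 0.5] gap 0.0302 q [ 0.29  0.34  1.64 -0.    1.16  0.46]
[0.0003, 0.0018, 0.0021] [0.0, 0.0, 0.0002]
[0.0003, -0.024, -0.0045] [0.0, 0.0, 0.0002]
[0.0003, -0.0506, -0.0059] [0.0, 0.0, 0.0002]
[0.0003, -0.0769, -0.0019] [0.0, 0.0, 0.0002]
[0.0003, -0.1019, 0.0073] [0.0, 0.0, 0.0002]
[0.0003, -0.1246, 0.0212] [0.0, 0.0, 0.0002]
[0.0003, -0.1441, 0.0393] [0.0, 0.0, 0.0002]
[0.0003, -0.1596, 0.061] [0.0, 0.0, 0.0002]
[0.0003, -0.1705, 0.0853] [0.0, 0.0, 0.0002]
```

>>> drive_tool(motion=[[[0, 0, 0], [0, 0, 0]], [[0, 0, 0], [0, 0, 0]], [[0, 0, 0], [0, 0, 0]], [[0, 0, 0], [0, 0, 0]]], grip=0.0)

```text
t: 5.05
tcp_pos: [0.4666, 0.2003, 0.1744]
tcp_rot: [[0.985, -0.17, -0.002], [-0.17, -0.985, 0.0], [-0.002, 0.0, -1.0]]
ft_force: [-4.3, 1.4, 1.9]
finger_gap: 0.0239
```

>>> drive_tool(motion=[[[0, -0.011, -0.003], [0, 0, 0]], [[0, -0.024, -0.005], [0, 0, 0]], [[0, -0.037, -0.006], [0, 0, 0]], [[0, -0.051, -0.006], [0, 0, 0]], [[0, -0.064, -0.005], [0, 0, 0]], [[0, -0.077, -0.002], [0, 0, 0]], [[0, -0.09, 0.002], [0, 0, 0]], [[0, -0.102, 0.007], [0, 0, 0]]])

```text
t: 5.85
tcp_pos: [0.4804, 0.2771, 0.1708]
tcp_rot: [[0.985, -0.17, 0.001], [-0.17, -0.985, 0.002], [0.0, -0.002, -1.0]]
ft_force: [-10.2, 6.4, 23.5]
finger_gap: 0.0252
```

>>> drive_tool(motion=[[[0, -0.012, 0.005], [0, 0, 0]], [[0, -0.023, 0.012], [0, 0, 0]], [[0, -0.033, 0.02], [0, 0, 0]], [[0, -0.042, 0.03], [0, 0, 0]], [[0, -0.05, 0.04], [0, 0, 0]], [[0, -0.058, 0.052], [0, 0, 0]], [[0, -0.063, 0.064], [0, 0, 0]], [[0, -0.068, 0.075], [0, 0, 0]]])

```text
t: 6.65
tcp_pos: [0.4895, 0.3289, 0.1137]
tcp_rot: [[0.985, -0.17, 0.002], [-0.17, -0.985, 0.005], [0.001, -0.005, -1.0]]
ft_force: [-5.5, 15.9, 7.8]
finger_gap: 0.0257
```

```bash
python3 - <<'E'
import subprocess
from go import *
x,y=jw(0,.115+.1*np.sin(1.25)); print(subprocess.run(["python3","go.py"]+list(map(str,[x,y,.098+.1*np.cos(1.25)-.019,-9.8])),capture_output=True,text=True).stdout)
E
```

```text
t 6.65 p [0.4895 0.3289 0.1137] phi -9.78 F [-5.5 15.9  7.8] gap 0.0257 q [0.49 0.52 1.52 0.   1.1  0.66]
[0.0006, 0.0036, 0.0043] [-0.003, -0.0005, 0.0002]
```

>>> drive_tool(motion=[[[0, 0, 0], [0, 0, 0]], [[0, 0, 0], [0, 0, 0]], [[0, 0, 0], [0, 0, 0]], [[0, 0, 0], [0, 0, 0]]], grip=1)

```text
t: 7.05
tcp_pos: [0.4894, 0.3256, 0.1132]
tcp_rot: [[0.985, -0.17, 0.0], [-0.17, -0.985, -0.0], [0.0, -0.0, -1.0]]
ft_force: [0.2, 0.2, 0.0]
finger_gap: 0.0549
```

>>> drive_tool(motion=[[[0, 0, -0.06], [0, 0, 0]], [[0, 0, -0.13], [0, 0, 0]], [[0, 0, -0.2], [0, 0, 0]], [[0, 0, -0.25], [0, 0, 0]], [[0, 0, -0.25], [0, 0, 0]], [[0, 0, -0.25], [0, 0, 0]]])

```text
t: 7.65
tcp_pos: [0.4896, 0.3258, 0.3015]
tcp_rot: [[0.985, -0.17, 0.002], [-0.17, -0.985, 0.001], [0.002, -0.001, -1.0]]
ft_force: [-0.2, -0.5, -0.4]
finger_gap: 0.0914
```

```bash
python3 - <<'E'
from h import *
im=arm.snapshot("side"); cv2.imwrite("pics/s2.png",im[:,:,::-1]); t=arm.snapshot("top"); cv2.imwrite("pics/t2.png",t[:,:,::-1])
c=np.zeros((600,800,3),np.uint8); c[:300]=cv2.resize(im[130:220,240:480],(800,300)); c[300:]=cv2.resize(t[130:280,150:550],(800,300)); cv2.imwrite("pics/m3.png",c[:,:,::-1])
E
python3 go.py .4538 .1193 .25 -9.8
```

```text
t 7.75 p [0.4887 0.3254 0.2995] phi -9.79 F [-0.4  0.1  0.1] gap 0.0913 q [ 0.49  0.35  1.26 -0.    1.53  0.66]
[0.0009, 0.2787, 0.0663] [0.0007, 0.0009, 0.0001]
```

View pics/m3.png

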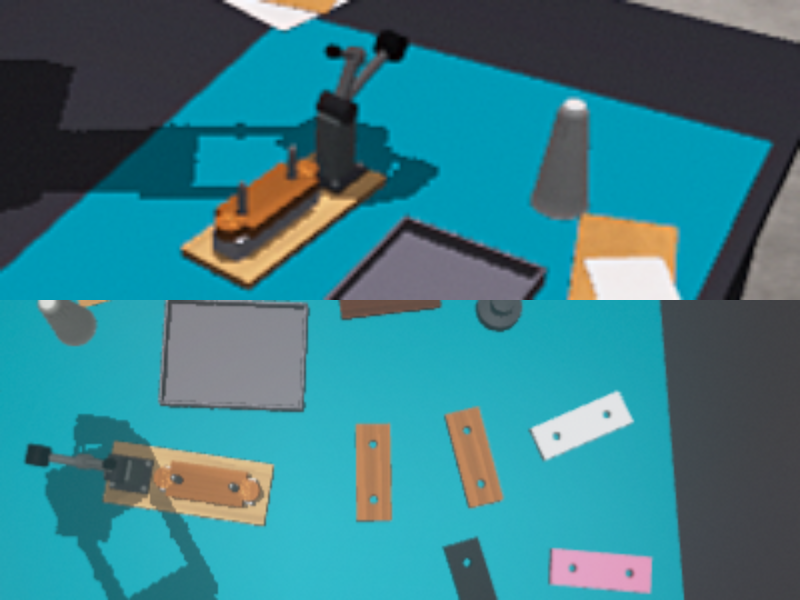

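>>> drive_tool(motion=[[[0.001, 0.07, 0], [0, 0, 0]], [[0.001, 0.14, 0], [0, 0, 0]], [[0.001, 0.2, 0], [0, 0, 0]], [[0.001, 0.25, 0], [0, 0, 0]], [[0.001, 0.279, 0.03], [0, 0, 0]], [[0.001, 0.279, 0.066], [0, 0, 0]], [[0.001, 0.279, 0.12], [0, 0, 0]], [[0.001, 0.279, 0.18], [0, 0, 0]], [[0.001, 0.279, 0.24], [0, 0, 0]], [[0.001, 0.279, 0.28], [0, 0, 0]]])

```text
t: 8.75
tcp_pos: [0.452, 0.1191, 0.0871]
tcp_rot: [[0.985, -0.17, -0.005], [-0.17, -0.985, -0.001], [-0.004, 0.001, -1.0]]
ft_force: [0.5, -0.2, 0.7]
finger_gap: 0.0913
```

>>> drive_tool(motion=[[[0, 0, 0], [0, 0, 0]], [[0, 0, 0], [0, 0, 0]], [[0, 0, 0], [0, 0, 0]]])

```text
t: 9.05
tcp_pos: [0.4552, 0.1196, 0.0918]
tcp_rot: [[0.985, -0.17, 0.002], [-0.17, -0.985, 0.0], [0.002, -0.001, -1.0]]
ft_force: [-0.0, -0.5, 0.9]
finger_gap: 0.091
```

```bash
python3 go.py .4538 .1193 .027 -9.8
```

```text
t 9.05 p [0.4552 0.1196 0.0918] phi -9.78 F [-0.  -0.5  0.9] gap 0.091 q [0.13 0.41 1.83 0.   0.9  0.3 ]
[-0.0019, 0.0008, 0.0864] [-0.0003, -0.001, 0.0002]
```

>>> drive_tool(motion=[[[0, 0, 0.04], [0, 0, 0]], [[0, 0, 0.07], [0, 0, 0]], [[0, 0, 0.086], [0, 0, 0]], [[0, 0, 0.086], [0, 0, 0]], [[0, 0, 0.086], [0, 0, 0]]])

```text
t: 9.55
tcp_pos: [0.4553, 0.1196, 0.0272]
tcp_rot: [[0.985, -0.17, 0.002], [-0.17, -0.985, 0.0], [0.002, -0.001, -1.0]]
ft_force: [-0.5, 0.7, -0.4]
finger_gap: 0.0911
```

>>> drive_tool(motion=[[[0, 0, 0], [0, 0, 0]], [[0, 0, 0], [0, 0, 0]], [[0, 0, 0], [0, 0, 0]], [[0, 0, 0], [0, 0, 0]]])

```text
t: 9.95
tcp_pos: [0.4546, 0.1195, 0.0263]
tcp_rot: [[0.985, -0.17, 0.001], [-0.17, -0.985, 0.0], [0.001, -0.0, -1.0]]
ft_force: [0.2, 0.4, 0.4]
finger_gap: 0.0909
```

>>> drive_tool(motion=[[[0, 0, 0], [0, 0, 0]], [[0, 0, 0], [0, 0, 0]], [[0, 0, 0], [0, 0, 0]], [[0, 0, 0], [0, 0, 0]], [[0, 0, 0], [0, 0, 0]], [[0, 0, 0], [0, 0, 0]], [[0, 0, 0], [0, 0, 0]], [[0, 0, 0], [0, 0, 0]]], grip=0)

```text
t: 10.75
tcp_pos: [0.4544, 0.1195, 0.026]
tcp_rot: [[0.985, -0.17, -0.0], [-0.17, -0.985, -0.0], [-0.0, 0.0, -1.0]]
ft_force: [-0.7, 1.1, 0.3]
finger_gap: 0.0299
```

```bash
python3 go.py .4538 .1193 .027 -9.8; python3 -c "
from h import *
s=arm.sense();print(s['moment'],Rz(.171)@s['ft_force'])"
```

```text
t 10.75 p [0.4544 0.1195 0.026 ] phi -9.78 F [-0.7  1.1  0.3] gap 0.0299 q [ 0.13  0.52  1.89 -0.    0.73  0.3 ]
[-0.0007, 0.0004, -0.0013] [0.0, 0.0, 0.0002]
[-0.07407035 -0.06800724  0.03249229] [-0.83738073  0.94726958  0.30615157]
```

```bash
python3 - <<'E'
from h import *
im=arm.snapshot("side"); cv2.imwrite("pics/s3.png",im[:,:,::-1]); t=arm.snapshot("top"); cv2.imwrite("pics/t3.png",t[:,:,::-1])
c=np.zeros((600,800,3),np.uint8); c[:300]=cv2.resize(im[100:220,240:480],(800,300)); c[300:]=cv2.resize(t[130:280,150:550],(800,300)); cv2.imwrite("pics/m4.png",c[:,:,::-1])
print(arm.sense()["finger_gap"])
E
```

```text
0.02193068974750928
```

View pics/m4.png

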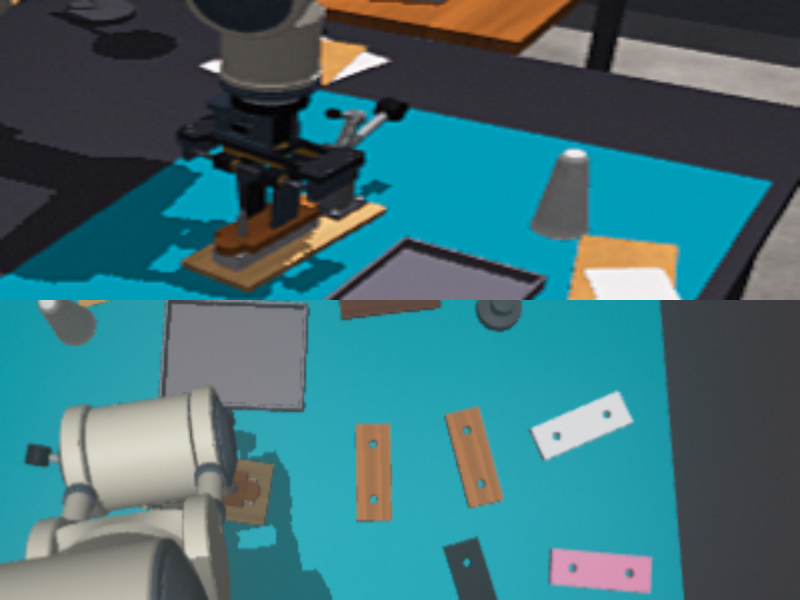

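```bash
python3 - <<'E'
from go import *
s=arm.sense(); p=s["tcp_pos"]; R=s["tcp_rot"]
im=cv2.imread("pics/s3.png"); x0,y0=290,130
k=8
z=cv2.resize(im[130:205,290:390],None,fx=k,fy=k,interpolation=cv2.INTER_CUBIC)
for sx in(-1,1):
  for zz in(0,-.02,-.04,-.06):
    for sy in(-.016,.016):
      u=proj("side",p+R@np.array([sx*.011,sy,zz]))[0]; cv2.circle(z,tuple(int(a) for a in (u-[290,130]+.5)*k),3,(0,255,0) if sx>0 else (0,0,255),-1)
for j in((-.025,-.07),(.025,-.07),(.025,.07)):
  for h in(.037,.051):
    u=proj("side",np.r_[jw(*j),h])[0]; cv2.circle(z,tuple(int(a) for a in (u-[290,130]+.5)*k),3,(255,255,0),-1)
for j in(-.04,.04):
    u=proj("side",np.r_[jw(0,j),.089])[0]; cv2.circle(z,tuple(int(a) for a in (u-[290,130]+.5)*k),3,(255,0,255),-1)
cv2.imwrite("pics/m5.png",z)
E
```

```text
(no output)
```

View pics/m5.png

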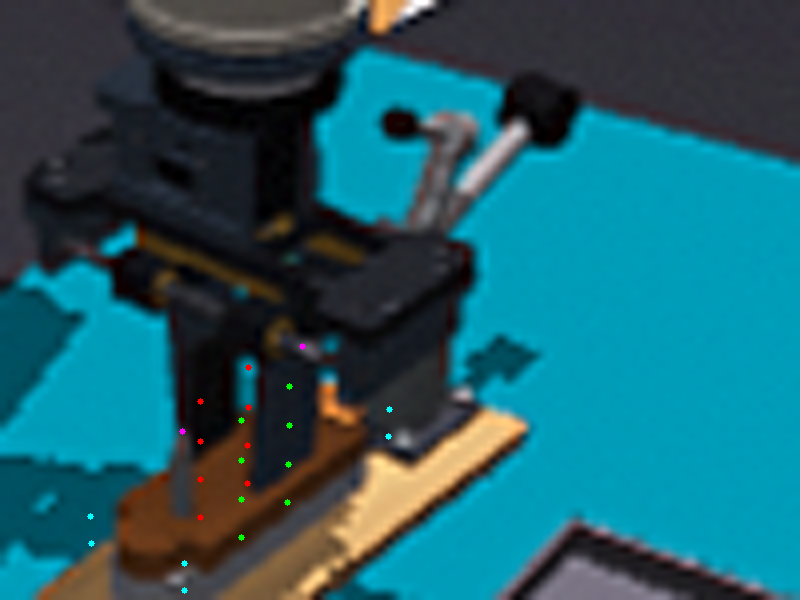

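```bash
python3 - <<'E'
from go import *
f=np.radians(-10.09);c,k=np.cos(f),np.sin(f);R=np.array([[c,k,0],[k,-c,0],[0,0,-1]]);p=np.array([.4673,.1939,.2802])
for sx in(.0455,.059,-.0455,-.059):
  for sy in(-.016,.016): print(sx,sy,proj("side",p+R@[sx,sy,0])[0].round(1),proj("side",p+R@[sx,sy,-.024])[0].round(1))
im=cv2.imread("pics/s1.png"); g=cv2.resize(im[60:130,290:390],None,fx=6,fy=6,interpolation=cv2.INTER_CUBIC)
for sx in(.0455,.059,-.0455,-.059):
  for sy in(-.016,.016):
    u=proj("side",p+R@[sx,sy,0])[0]; cv2.circle(g,tuple(int(a) for a in (u-[290,60]+.5)*6),3,(0,255,0),-1)
cv2.imwrite("pics/m6.png",g); s=arm.sense(); print(s["finger_gap"],s["tcp_pos"],s["ft_force"])
E
```

```text
0.0455 -0.016 [350.  120.1] [350.4 113.2]
0.0455 0.016 [343.9 123.8] [344.2 116.8]
0.059 -0.016 [353.5 121.4] [353.9 114.4]
0.059 0.016 [347.5 125.1] [347.8 118.1]
-0.0455 -0.016 [327.2 111.9] [327.3 105.1]
-0.0455 0.016 [321.  115.4] [321.1 108.5]
-0.059 -0.016 [323.9 110.8] [324.  103.9]
-0.059 0.016 [317.7 114.2] [317.7 107.3]
0.02193068974750928 [0.45437512 0.1195173  0.02600914] [-0.12408448  0.41594933  0.21090547]
```

View pics/m6.png

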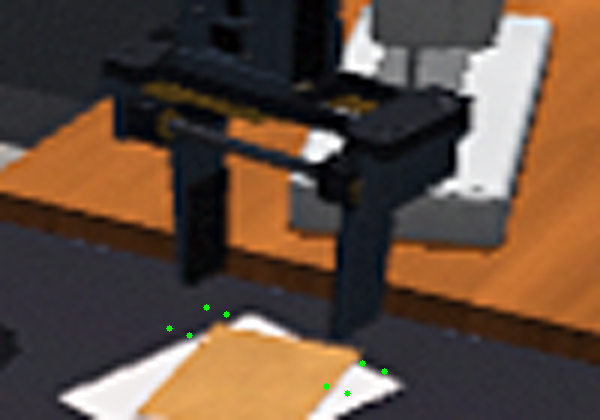

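>>> drive_tool(motion=[[[0, 0, 0], [0, 0, 0]], [[0, 0, 0], [0, 0, 0]], [[0, 0, 0.001], [0, 0, 0]], [[0, 0, 0.002], [0, 0, 0]], [[0, 0, 0.002], [0, 0, 0]]], grip=0)

```text
t: 11.35
tcp_pos: [0.4543, 0.1195, 0.0244]
tcp_rot: [[0.985, -0.17, -0.0], [-0.17, -0.985, 0.0], [-0.0, 0.0, -1.0]]
ft_force: [1.0, -0.6, 0.1]
finger_gap: 0.0006
```

```bash
python3 -c "
from station import arm
print(arm.grip_point_offset,[a for a in dir(arm) if a[0]!='_'])"
```

```text
0.0188 ['PlanningError', 'camera_info', 'finish_job', 'grip_point_offset', 'sense', 'snapshot', 'trace']
```

>>> drive_tool(motion=[[[0, 0, 0.001], [0, 0, 0]], [[0, 0, 0.002], [0, 0, 0]], [[0, 0, 0.003], [0, 0, 0]], [[0, 0, 0.003], [0, 0, 0]]])

```text
t: 11.75
tcp_pos: [0.4543, 0.1195, 0.0222]
tcp_rot: [[0.985, -0.17, -0.0], [-0.17, -0.985, -0.0], [-0.0, 0.0, -1.0]]
ft_force: [-0.1, 0.9, -0.4]
finger_gap: 0.0004
```

>>> drive_tool(motion=[[[0, 0, 0.001], [0, 0, 0]], [[0, 0, 0.002], [0, 0, 0]], [[0, 0, 0.003], [0, 0, 0]], [[0, 0, 0.003], [0, 0, 0]]])

```text
t: 12.15
tcp_pos: [0.4545, 0.1195, 0.0208]
tcp_rot: [[0.985, -0.17, 0.001], [-0.17, -0.985, 0.0], [0.001, -0.0, -1.0]]
ft_force: [-5.3, -0.9, 25.1]
finger_gap: 0.0006
```

```bash
sed -i 's/    s=arm.sense(); R=np.array(s\["tcp_rot"\]); p=np.array(s\["tcp_pos"\])/    s=arm.sense(); R=np.array(s["tcp_rot"]); p=np.array(s["tcp_pos"])+[0,0,.0297]  # true tip, measured by touch/' go.py; python3 go.py .4538 .1193 .065 -9.8
```

```text
t 12.15 p [0.4545 0.1195 0.0505] phi -9.78 F [-5.3 -0.9 25.1] gap 0.0006 q [ 0.13  0.53  1.89 -0.    0.72  0.3 ]
[-0.0008, 0.0004, -0.0193] [-0.0001, -0.0004, 0.0002]
```

>>> drive_tool(motion=[[[0, 0, -0.01], [0, 0, 0]], [[0, 0, -0.02], [0, 0, 0]], [[0, 0, -0.02], [0, 0, 0]], [[0, 0, -0.02], [0, 0, 0]], [[0, 0, -0.02], [0, 0, 0]], [[0, 0, -0.02], [0, 0, 0]], [[0, 0, -0.02], [0, 0, 0]], [[0, 0, -0.02], [0, 0, 0]], [[0, 0, -0.02], [0, 0, 0]], [[0, 0, -0.02], [0, 0, 0]]], grip=1)

```text
t: 13.15
tcp_pos: [0.4544, 0.1195, 0.035]
tcp_rot: [[0.985, -0.17, -0.0], [-0.17, -0.985, 0.0], [-0.0, 0.0, -1.0]]
ft_force: [0.4, -0.6, 0.0]
finger_gap: 0.0774
```

>>> drive_tool(motion=[[[0, 0, 0], [0, 0, 0]], [[0, 0, 0.01], [0, 0, 0]], [[0, 0, 0.03], [0, 0, 0]], [[0, 0, 0.045], [0, 0, 0]], [[0, 0, 0.054], [0, 0, 0]], [[0, 0, 0.054], [0, 0, 0]], [[0, 0, 0.054], [0, 0, 0]]])

```text
t: 13.85
tcp_pos: [0.4543, 0.1195, -0.0055]
tcp_rot: [[0.985, -0.17, -0.0], [-0.17, -0.985, -0.0], [-0.0, 0.0, -1.0]]
ft_force: [-0.9, -0.9, 0.8]
finger_gap: 0.0913
```

```bash
python3 go.py .4538 .1193 .025 -9.8
```

```text
t 13.85 p [0.4543 0.1195 0.0242] phi -9.78 F [-0.9 -0.9  0.8] gap 0.0913 q [0.13 0.58 1.91 0.   0.65 0.3 ]
[-0.0006, 0.0004, -0.0011] [0.0001, 0.0002, 0.0002]
```

Now close on the pattern and read.

>>> drive_tool(motion=[[[0, 0, 0], [0, 0, 0]], [[0, 0, 0], [0, 0, 0]], [[0, 0, 0], [0, 0, 0]], [[0, 0, 0], [0, 0, 0]], [[0, 0, 0], [0, 0, 0]], [[0, 0, 0], [0, 0, 0]], [[0, 0, 0], [0, 0, 0]], [[0, 0, 0], [0, 0, 0]], [[0, 0, 0], [0, 0, 0]]], grip=0)

```text
t: 14.75
tcp_pos: [0.453, 0.1196, -0.0055]
tcp_rot: [[0.985, -0.17, -0.002], [-0.17, -0.985, 0.0], [-0.002, 0.0, -1.0]]
ft_force: [-5.8, 1.8, 6.7]
finger_gap: 0.0496
```

```bash
python3 go.py .4538 .1193 .12 -9.8; python3 -c "
from h import *
s=arm.sense();print(s['moment'],Rz(.171)@s['ft_force'])"
```

```text
t 14.75 p [0.453  0.1196 0.0242] phi -9.8 F [-5.8  1.8  6.7] gap 0.0496 q [0.13 0.58 1.91 0.   0.65 0.3 ]
[0.0009, 0.0002, -0.1278] [0.0002, 0.0014, -0.0]
[ 0.34754689  1.03938866 -0.254711  ] [-5.97349904  0.78690692  6.69282234]
```

>>> drive_tool(motion=[[[-0.0017, 0, 0], [0, 0, 0]], [[-0.0017, 0, -0.01], [0, 0, 0]], [[-0.0017, 0, -0.02], [0, 0, 0]], [[-0.0017, 0, -0.03], [0, 0, 0]], [[-0.0017, 0, -0.04], [0, 0, 0]], [[-0.0017, 0, -0.055], [0, 0, 0]], [[-0.0017, 0, -0.075], [0, 0, 0]], [[-0.0017, 0, -0.1], [0, 0, 0]], [[-0.0017, 0, -0.13], [0, 0, 0]], [[-0.0017, 0, -0.15], [0, 0, 0]]])

```text
t: 15.75
tcp_pos: [0.4539, 0.1198, 0.1092]
tcp_rot: [[0.985, -0.17, 0.002], [-0.17, -0.985, 0.0], [0.002, -0.001, -1.0]]
ft_force: [0.8, 0.8, -0.7]
finger_gap: 0.0499
```

>>> drive_tool(motion=[[[0, 0, 0], [0, 0, 0]], [[0, 0, 0], [0, 0, 0]], [[0, 0, 0], [0, 0, 0]]])

```text
t: 16.05
tcp_pos: [0.4527, 0.1197, 0.1065]
tcp_rot: [[0.985, -0.17, -0.001], [-0.17, -0.985, -0.0], [-0.001, 0.0, -1.0]]
ft_force: [0.8, -0.4, -0.8]
finger_gap: 0.0499
```

```bash
python3 - <<'E'
from h import *
im=arm.snapshot("side"); cv2.imwrite("pics/s4.png",im[:,:,::-1]); t=arm.snapshot("top"); cv2.imwrite("pics/t4.png",t[:,:,::-1])
c=np.zeros((600,800,3),np.uint8); c[:300]=cv2.resize(im[100:220,240:480],(800,300)); c[300:]=cv2.resize(t[130:280,150:550],(800,300)); cv2.imwrite("pics/m7.png",c[:,:,::-1])
E
python3 go.py .645 .085 .13 -9.8  .645 .085 .13 2.5 
```

```text
t 16.15 p [0.4527 0.1196 0.1361] phi -9.78 F [ 0.6 -0.7 -0.8] gap 0.0497 q [ 0.13  0.38  1.81 -0.    0.95  0.3 ]
[0.2606, 0.0019, 0.0078] [0.0003, 0.0008, 0.0002]
[0.2606, 0.0019, 0.0078] [0.0002, 0.0008, -0.1365]
```

View pics/m7.png

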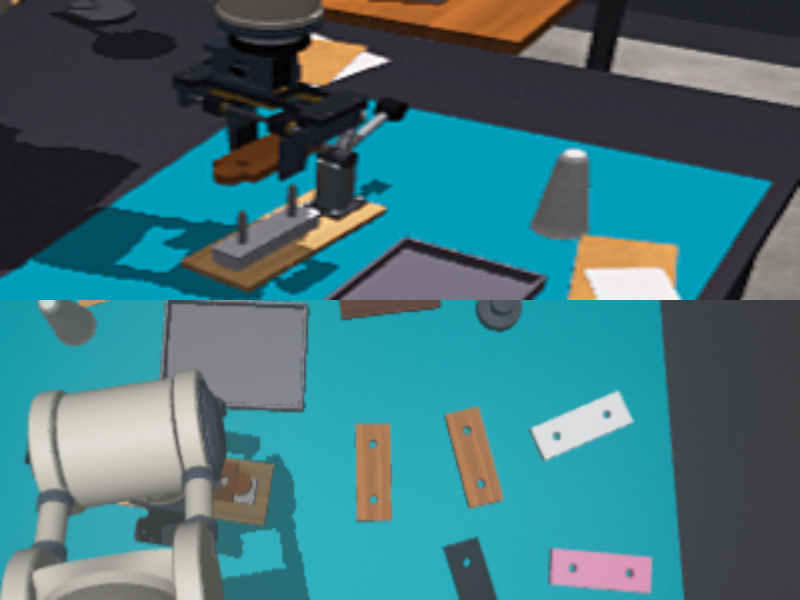

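>>> drive_tool(motion=[[[0, 0, 0.03], [0, 0, 0]], [[0, 0, 0.05], [0, 0, 0]], [[0, 0, 0.065], [0, 0, 0]], [[0, 0, 0.08], [0, 0, 0]], [[0, 0, 0.09], [0, 0, 0]], [[0, 0, 0.1], [0, 0, 0]], [[0, 0, 0.11], [0, 0, 0]], [[0, 0, 0.115], [0, 0, 0]]])

```text
t: 16.95
tcp_pos: [0.4529, 0.1197, 0.0202]
tcp_rot: [[0.985, -0.17, -0.001], [-0.17, -0.985, -0.0], [-0.001, 0.0, -1.0]]
ft_force: [-0.8, -0.1, 0.1]
finger_gap: 0.05
```

```bash
python3 go.py .453 .1195 .026 -9.8
```

```text
t 16.95 p [0.4529 0.1197 0.0499] phi -9.78 F [-0.8 -0.1  0.1] gap 0.05 q [ 0.13  0.53  1.9  -0.    0.71  0.3 ]
[0.0002, 0.0002, 0.0318] [0.0001, 0.0003, 0.0002]
```

>>> drive_tool(motion=[[[0, 0, 0.01], [0, 0, 0]], [[0, 0, 0.02], [0, 0, 0]], [[0, 0, 0.028], [0, 0, 0]], [[0, 0, 0.032], [0, 0, 0]], [[0, 0, 0.032], [0, 0, 0]]])

```text
t: 17.45
tcp_pos: [0.453, 0.1197, -0.0036]
tcp_rot: [[0.985, -0.17, -0.001], [-0.17, -0.985, -0.0], [-0.001, 0.0, -1.0]]
ft_force: [-2.1, -0.0, -2.2]
finger_gap: 0.0498
```

>>> drive_tool(motion=[[[0, 0, 0], [0, 0, 0]], [[0, 0, 0], [0, 0, 0]], [[0, 0, 0], [0, 0, 0]], [[0, 0, -0.01], [0, 0, 0]], [[0, 0, -0.02], [0, 0, 0]], [[0, 0, -0.02], [0, 0, 0]]], grip=0.75)

```text
t: 18.05
tcp_pos: [0.4539, 0.1199, 0.013]
tcp_rot: [[0.985, -0.17, 0.002], [-0.17, -0.985, 0.0], [0.002, -0.001, -1.0]]
ft_force: [-0.3, 0.2, 0.5]
finger_gap: 0.0685
```

>>> drive_tool(motion=[[[0, 0, 0], [0, 0, 0]], [[0, 0, 0], [0, 0, 0]], [[0, 0, 0], [0, 0, 0]], [[0, 0, 0], [0, 0, 0]], [[0, 0, 0], [0, 0, 0]], [[0, 0, 0], [0, 0, 0]], [[0, 0, 0], [0, 0, 0]]], grip=0)

```text
t: 18.75
tcp_pos: [0.453, 0.1197, 0.0117]
tcp_rot: [[0.985, -0.17, -0.0], [-0.17, -0.985, -0.0], [-0.0, 0.0, -1.0]]
ft_force: [-1.1, -0.6, -1.8]
finger_gap: 0.0494
```

```bash
python3 go.py .453 .1195 .039 -9.8;  python3 -c "
from h import *
s=arm.sense();print(s['moment'],Rz(.171)@s['ft_force'])"
```

```text
t 18.75 p [0.453  0.1197 0.0414] phi -9.78 F [-1.1 -0.6 -1.8] gap 0.0494 q [0.13 0.55 1.9  0.   0.69 0.3 ]
[0.0001, 0.0003, 0.0031] [0.0, 0.0002, 0.0002]
[-2.54820486e-02  3.66580791e-05 -3.65557816e-02] [-0.97801954 -0.78702308 -1.83700908]
```

>>> drive_tool(motion=[[[0, 0, -0.01], [0, 0, 0]], [[0, 0, -0.02], [0, 0, 0]], [[0, 0, -0.035], [0, 0, 0]], [[0, 0, -0.055], [0, 0, 0]], [[0, 0, -0.08], [0, 0, 0]], [[0, 0, -0.11], [0, 0, 0]], [[0, 0, -0.133], [0, 0, 0]], [[0.06, 0, -0.133], [0, 0, -0.02]], [[0.12, 0, -0.12], [0, 0, -0.04]], [[0.18, 0, -0.12], [0, 0, -0.064]]])

```text
t: 19.75
tcp_pos: [0.5873, 0.0964, 0.1024]
tcp_rot: [[0.998, -0.069, 0.0], [-0.069, -0.998, 0.0], [0.0, -0.0, -1.0]]
ft_force: [-1.3, -0.4, -0.1]
finger_gap: 0.05
```

>>> drive_tool(motion=[[[0.04, 0, 0], [0, 0, 0]], [[0.08, 0, 0], [0, 0, 0]], [[0.08, 0, 0], [0, 0, 0]], [[0.08, 0, 0], [0, 0, 0]], [[0.08, 0, 0], [0, 0, 0]]])

```text
t: 20.25
tcp_pos: [0.6451, 0.0927, 0.1022]
tcp_rot: [[0.998, -0.07, -0.001], [-0.07, -0.998, 0.0], [-0.001, 0.0, -1.0]]
ft_force: [-0.7, -0.3, -0.9]
finger_gap: 0.0496
```

```bash
python3 go.py .645 .085 .0105 -4
```

```text
t 20.25 p [0.6451 0.0927 0.1319] phi -4.01 F [-0.7 -0.3 -0.9] gap 0.0496 q [0.05 0.61 1.37 0.   1.17 0.12]
[0.0006, 0.0102, 0.1619] [0.0, 0.0003, -0.0001]
```

>>> drive_tool(motion=[[[0, 0.01, 0.05], [0, 0, 0]], [[0, 0.01, 0.1], [0, 0, 0]], [[0, 0.01, 0.13], [0, 0, 0]], [[0, 0.01, 0.15], [0, 0, 0]], [[0, 0.01, 0.158], [0, 0, 0]], [[0, 0.01, 0.162], [0, 0, 0]], [[0, 0.01, 0.162], [0, 0, 0]]])

```text
t: 20.95
tcp_pos: [0.6459, 0.0852, -0.0189]
tcp_rot: [[0.998, -0.07, 0.001], [-0.07, -0.998, 0.0], [0.001, -0.0, -1.0]]
ft_force: [-0.9, -0.7, -0.1]
finger_gap: 0.0494
```

```bash
python3 go.py .645 .085 .0105 -4
```

```text
t 20.95 p [0.6459 0.0852 0.0108] phi -4.01 F [-0.9 -0.7 -0.1] gap 0.0494 q [ 0.04  0.76  1.45 -0.    0.93  0.11]
[-0.0012, 0.0004, 0.0004] [-0.0001, -0.0007, -0.0002]
```

>>> drive_tool(motion=[[[0, 0, 0.001], [0, 0, 0]], [[0, 0, 0.002], [0, 0, 0]], [[0, 0, 0.002], [0, 0, 0]]])

```text
t: 21.25
tcp_pos: [0.6461, 0.0852, -0.0203]
tcp_rot: [[0.998, -0.07, 0.001], [-0.07, -0.998, 0.0], [0.001, -0.0, -1.0]]
ft_force: [-0.7, -0.0, 6.3]
finger_gap: 0.0497
```

>>> drive_tool(motion=[[[0, 0, 0], [0, 0, 0]], [[0, 0, 0], [0, 0, 0]], [[0, 0, 0], [0, 0, 0]], [[0, 0, -0.02], [0, 0, 0]], [[0, 0, -0.06], [0, 0, 0]], [[0, 0, -0.12], [0, 0, 0]], [[0, 0, -0.16], [0, 0, 0]]], grip=0.75)

```text
t: 21.95
tcp_pos: [0.6463, 0.0851, 0.1026]
tcp_rot: [[0.998, -0.07, 0.003], [-0.07, -0.998, 0.0], [0.003, -0.0, -1.0]]
ft_force: [-1.3, -0.7, 0.3]
finger_gap: 0.0688
```

>>> drive_tool(motion=[[[-0.06, 0.06, 0], [0, 0, 0]], [[-0.12, 0.12, 0], [0, 0, 0]], [[-0.16, 0.18, 0], [0, 0, 0.1]], [[-0.16, 0.24, 0], [0, 0, 0.2]], [[-0.16, 0.24, 0], [0, 0, 0.3]], [[-0.16, 0.24, 0], [0, 0, 0.4]], [[-0.16, 0.24, 0], [0, 0, 0.5]], [[-0.16, 0.24, 0], [0, 0, 0.6]], [[-0.16, 0.24, 0], [0, 0, 0.7]], [[-0.16, 0.24, 0], [0, 0, 0.8]]], grip=1)

```text
t: 22.95
tcp_pos: [0.5134, -0.0861, 0.0998]
tcp_rot: [[0.29, -0.957, 0.001], [-0.957, -0.29, -0.0], [0.0, -0.001, -1.0]]
ft_force: [0.1, -0.2, 0.4]
finger_gap: 0.0907
```

```bash
python3 - <<'E'
from h import *
im=arm.snapshot("side"); cv2.imwrite("pics/s5.png",im[:,:,::-1]); t=arm.snapshot("top"); cv2.imwrite("pics/t5.png",t[:,:,::-1])
c=np.zeros((600,800,3),np.uint8); c[:300]=cv2.resize(im[180:330,150:550],(800,300)); c[300:]=cv2.resize(t[110:260,150:550],(800,300)); cv2.imwrite("pics/m8.png",c[:,:,::-1])
E
python3 go.py .468 -.114 .1 -91
```

```text
t 23.05 p [ 0.5134 -0.0861  0.1294] phi -72.95 F [0.3 0.1 0.4] gap 0.0911 q [-0.28  0.45  1.7   0.    0.99  0.99]
[0.0178, 0.0688, 0.0392] [-0.0006, -0.0002, 0.2005]
```

View pics/m8.png

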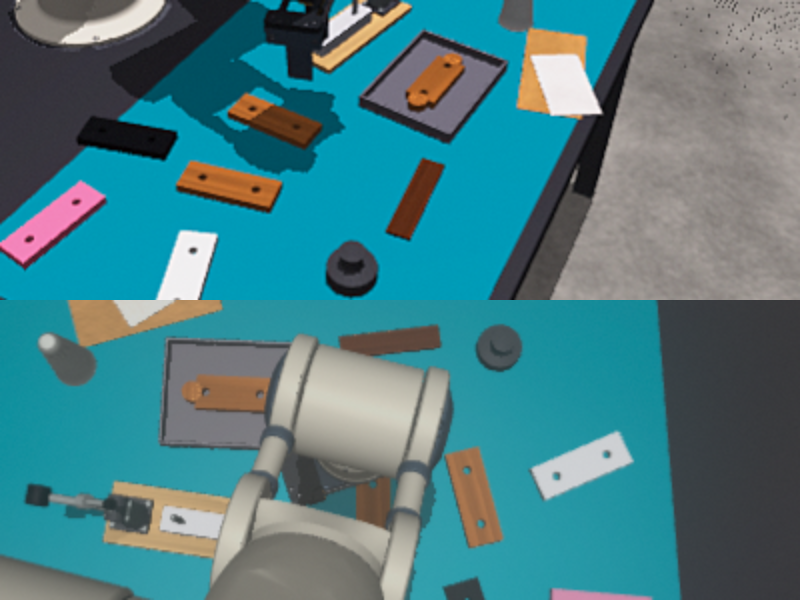

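>>> drive_tool(motion=[[[0.018, 0.069, 0.02], [0, 0, 0.1]], [[0.018, 0.069, 0.039], [0, 0, 0.202]], [[0.018, 0.069, 0.039], [0, 0, 0.202]], [[0.018, 0.069, 0.039], [0, 0, 0.202]], [[0.018, 0.069, 0.039], [0, 0, 0.202]]], grip=0.8)

```text
t: 23.55
tcp_pos: [0.469, -0.1142, 0.0704]
tcp_rot: [[-0.011, -1.0, 0.002], [-1.0, 0.011, -0.0], [0.0, -0.002, -1.0]]
ft_force: [0.8, 0.1, 0.3]
finger_gap: 0.0732
```

```bash
python3 go.py .468 -.1143 .004 -91.15
```

```text
t 23.55 p [ 0.469  -0.1142  0.1001] phi -90.63 F [0.8 0.1 0.3] gap 0.0732 q [-0.36  0.46  1.82  0.    0.86  1.22]
[0.0001, 0.0015, 0.1281] [-0.001, -0.0003, 0.0057]
```

>>> drive_tool(motion=[[[0, 0, 0.04], [0, 0, 0.001]], [[0, 0, 0.08], [0, 0, 0.001]], [[0, 0, 0.11], [0, 0, 0.001]], [[0, 0, 0.122], [0, 0, 0.001]], [[0, 0, 0.127], [0, 0, 0.001]], [[0, 0, 0.127], [0, 0, 0.001]], [[0, 0, 0.127], [0, 0, 0.001]]])

```text
t: 24.25
tcp_pos: [0.4685, -0.1144, -0.0248]
tcp_rot: [[-0.017, -1.0, 0.001], [-1.0, 0.017, -0.001], [0.001, -0.001, -1.0]]
ft_force: [-0.2, -0.8, 0.5]
finger_gap: 0.0728
```

```bash
python3 go.py .468 -.1143 .004 -91.15
```

```text
t 24.25 p [ 0.4685 -0.1144  0.0049] phi -91.0 F [-0.2 -0.8  0.5] gap 0.0728 q [-0.36  0.63  1.89 -0.    0.62  1.22]
[-0.0001, 0.0006, 0.0012] [-0.0009, -0.0003, 0.0016]
```

Close, then lift and carry over the jig.

>>> drive_tool(motion=[[[0, 0, 0.001], [0, 0, 0]], [[0, 0, 0.001], [0, 0, 0]], [[0, 0, 0.001], [0, 0, 0]], [[0, 0, 0.001], [0, 0, 0]], [[0, 0, 0.001], [0, 0, 0]], [[0, 0, 0.001], [0, 0, 0]], [[0, 0, 0.001], [0, 0, 0]]], grip=0)

```text
t: 24.95
tcp_pos: [0.4679, -0.1143, -0.0262]
tcp_rot: [[-0.018, -1.0, 0.0], [-1.0, 0.018, -0.0], [0.0, -0.0, -1.0]]
ft_force: [-0.7, 0.6, 6.1]
finger_gap: 0.0499
```

```bash
python3 go.py .468 -.1143 .13 -91.15 .453 .1195 .13 -9.78
```

```text
t 24.95 p [ 0.4679 -0.1143  0.0035] phi -91.04 F [-0.7  0.6  6.1] gap 0.0499 q [-0.36  0.63  1.89 -0.    0.62  1.23]
[-0.0, -0.0002, -0.1687] [-0.0003, -0.0001, 0.0012]
[-0.3113, 0.0255, -0.1687] [-0.0001, -0.0003, -0.9029]
```

>>> drive_tool(motion=[[[0, 0, -0.03], [0, 0, 0]], [[0, 0, -0.08], [0, 0, 0]], [[0, 0, -0.13], [0, 0, 0]], [[0, 0, -0.169], [0, 0, -0.09]], [[0, 0, -0.169], [0, 0, -0.18]], [[0, 0, -0.169], [0, 0, -0.27]], [[0, 0, -0.169], [0, 0, -0.36]], [[-0.03, 0, -0.169], [0, 0, -0.45]], [[-0.06, 0, -0.169], [0, 0, -0.54]], [[-0.1, 0, -0.169], [0, 0, -0.63]]])

```text
t: 25.95
tcp_pos: [0.469, -0.039, 0.1002]
tcp_rot: [[0.828, -0.56, -0.0], [-0.56, -0.828, -0.0], [-0.0, 0.0, -1.0]]
ft_force: [0.8, 0.2, -0.8]
finger_gap: 0.0498
```

```bash
python3 go.py .453 .1195 .13 -9.78
```

```text
t 25.95 p [ 0.469  -0.039   0.1299] phi -34.08 F [ 0.8  0.2 -0.8] gap 0.0498 q [-0.21  0.39  1.82 -0.    0.93  0.39]
[-0.136, -0.163, -0.0001] [0.0, 0.0, -0.27]
```

>>> drive_tool(motion=[[[-0.03, -0.03, 0], [0, 0, -0.09]], [[-0.06, -0.07, 0], [0, 0, -0.18]], [[-0.1, -0.11, 0], [0, 0, -0.27]], [[-0.12, -0.14, 0], [0, 0, -0.27]], [[-0.136, -0.163, 0], [0, 0, -0.27]], [[-0.136, -0.163, 0], [0, 0, -0.27]], [[-0.136, -0.163, 0], [0, 0, -0.27]], [[-0.136, -0.163, 0], [0, 0, -0.27]]])

```text
t: 26.75
tcp_pos: [0.4537, 0.1186, 0.1002]
tcp_rot: [[0.985, -0.175, -0.0], [-0.175, -0.985, -0.0], [-0.0, 0.0, -1.0]]
ft_force: [0.2, -0.7, -0.8]
finger_gap: 0.0493
```

```bash
python3 go.py .453 .1195 .075 -9.78; python3 - <<'E'
from h import *
im=arm.snapshot("side"); cv2.imwrite("pics/s6.png",im[:,:,::-1])
c=cv2.resize(im[120:210,280:380],(800,720),interpolation=cv2.INTER_CUBIC)[:600]; cv2.imwrite("pics/m9.png",c[:,:,::-1])
E
```

```text
t 26.75 p [0.4537 0.1186 0.1299] phi -10.07 F [ 0.2 -0.7 -0.8] gap 0.0493 q [ 0.13  0.39  1.82 -0.    0.93  0.3 ]
[-0.0012, -0.0011, 0.0732] [0.0001, 0.0002, -0.0033]
```

View pics/m9.png

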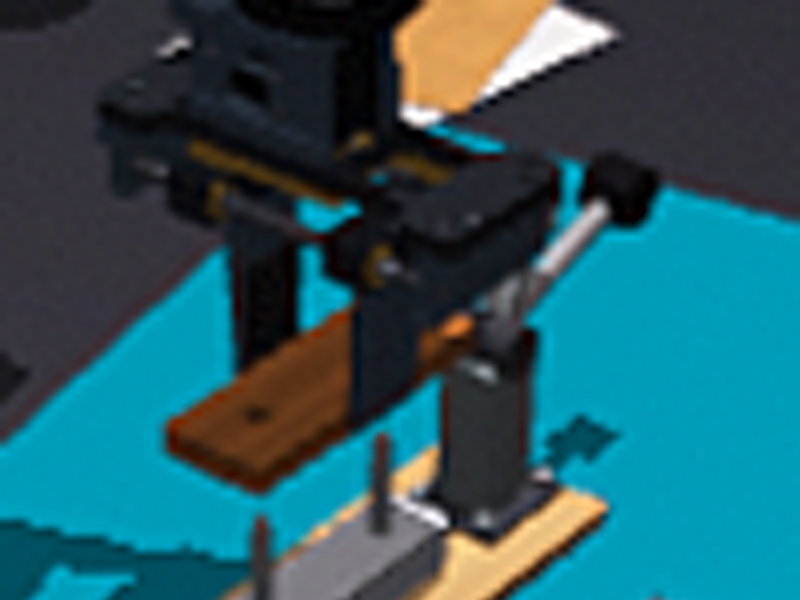

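```bash
python3 - <<'E'
from go import *
px=lambda u,v:((u+.5)/8-.5+280,(v+.5)/8-.5+120)
h=onz("side",px(259,413),.1404); e=onz("side",px(166,425),.1404); e2=onz("side",px(262,468),.1404)
p=onz("side",px(262,519),.0885); q=onz("side",px(382,436),.0885)
tj=lambda X:(Rz(-JA)[:2,:2]@(X[:2]-[.4537,.1186])*1e3).round(1)
print("hole",tj(h),"end corners",tj(e),tj(e2),"pins",tj(p),tj(q))
E
```

```text
hole [  2.5 -44.1] end corners [-20.7 -73.9] [ 28.  -73.2] pins [  3.1 -43.3] [ 4.1 35.2]
```

>>> drive_tool(motion=[[[-0.001, -0.001, 0], [0, 0, -0.003]], [[-0.001, -0.001, 0.02], [0, 0, -0.003]], [[-0.001, -0.001, 0.035], [0, 0, -0.003]], [[-0.001, -0.001, 0.045], [0, 0, -0.003]], [[-0.001, -0.001, 0.05], [0, 0, -0.003]], [[-0.001, -0.001, 0.055], [0, 0, -0.003]], [[-0.001, -0.001, 0.06], [0, 0, -0.003]]])

```text
t: 27.5
tcp_pos: [0.4536, 0.1201, 0.0553]
tcp_rot: [[0.985, -0.17, 0.001], [-0.17, -0.985, 0.0], [0.001, -0.0, -1.0]]
ft_force: [-0.7, 4.0, 5.5]
finger_gap: 0.05
```

```bash
python3 go.py .453 .1195 .075 -9.78
```

```text
t 27.5 p [0.4536 0.1201 0.085 ] phi -9.79 F [-0.7  4.   5.5] gap 0.05 q [0.13 0.47 1.87 0.   0.81 0.3 ]
[-0.0006, 0.0009, 0.0134] [-0.0002, -0.0004, -0.0001]
```

>>> drive_tool(motion=[[[0, -0.001, 0], [0, 0, 0]], [[0, -0.0015, 0.001], [0, 0, 0]], [[0, -0.0015, 0.002], [0, 0, 0]], [[0, -0.0015, 0.003], [0, 0, 0]]])

```text
t: 27.9
tcp_pos: [0.4533, 0.1212, 0.0531]
tcp_rot: [[0.985, -0.17, -0.0], [-0.17, -0.985, -0.0], [-0.0, 0.0, -1.0]]
ft_force: [-1.4, -0.4, 0.4]
finger_gap: 0.0498
```

>>> drive_tool(motion=[[[0, 0, 0.004], [0, 0, 0]], [[0, 0, 0.008], [0, 0, 0]], [[0, 0, 0.012], [0, 0, 0]], [[0, 0, 0.016], [0, 0, 0]], [[0, 0, 0.02], [0, 0, 0]]])

```text
t: 28.4
tcp_pos: [0.4532, 0.1212, 0.0377]
tcp_rot: [[0.985, -0.17, -0.0], [-0.17, -0.985, -0.0], [-0.0, 0.0, -1.0]]
ft_force: [-2.7, 0.9, 0.3]
finger_gap: 0.0496
```

>>> drive_tool(motion=[[[0, 0, 0.006], [0, 0, 0]], [[0, 0, 0.012], [0, 0, 0]], [[0, 0, 0.018], [0, 0, 0]], [[0, 0, 0.024], [0, 0, 0]], [[0, 0, 0.03], [0, 0, 0]], [[0, 0, 0.033], [0, 0, 0]]])

```text
t: 29.0
tcp_pos: [0.4533, 0.1212, 0.0128]
tcp_rot: [[0.985, -0.17, -0.0], [-0.17, -0.985, -0.0], [-0.0, 0.0, -1.0]]
ft_force: [-3.1, -0.1, 1.2]
finger_gap: 0.0498
```

```bash
python3 go.py .453 .1195 .0405 -9.78
```

```text
t 29.0 p [0.4533 0.1212 0.0425] phi -9.78 F [-3.1 -0.1  1.2] gap 0.0498 q [0.13 0.55 1.9  0.   0.7  0.3 ]
[0.0, 0.0023, 0.0026] [0.0001, 0.0003, 0.0]
```

>>> drive_tool(motion=[[[0, 0, 0.001], [0, 0, 0]], [[0, 0, 0.002], [0, 0, 0]], [[0, 0, 0.003], [0, 0, 0]], [[0, 0, 0.003], [0, 0, 0]]])

```text
t: 29.4
tcp_pos: [0.4533, 0.1212, 0.011]
tcp_rot: [[0.985, -0.17, -0.0], [-0.17, -0.985, 0.0], [-0.0, 0.0, -1.0]]
ft_force: [-4.7, 1.0, -1.1]
finger_gap: 0.0501
```

>>> drive_tool(motion=[[[0, 0, 0], [0, 0, 0]], [[0, 0, 0], [0, 0, 0]], [[0, 0, 0], [0, 0, 0]], [[0, 0, -0.02], [0, 0, 0]], [[0, 0, -0.06], [0, 0, 0]], [[0, 0, -0.12], [0, 0, 0]], [[0, 0, -0.16], [0, 0, 0]]], grip=0.8)

```text
t: 30.1
tcp_pos: [0.4541, 0.1213, 0.1335]
tcp_rot: [[0.985, -0.17, 0.002], [-0.17, -0.985, 0.0], [0.002, -0.001, -1.0]]
ft_force: [0.6, -0.4, -0.2]
finger_gap: 0.0731
```

```bash
python3 go.py .45 -.05 .16 -40
```

```text
t 30.1 p [0.4541 0.1213 0.1632] phi -9.77 F [ 0.6 -0.4 -0.2] gap 0.0731 q [ 0.13  0.34  1.78 -0.    1.02  0.3 ]
[0.0333, 0.226, 0.0042] [-0.0007, -0.0012, 0.3358]
```

>>> drive_tool(motion=[[[0.01, 0.06, 0], [0, 0, 0.09]], [[0.02, 0.12, 0], [0, 0, 0.18]], [[0.03, 0.18, 0], [0, 0, 0.27]], [[0.033, 0.226, 0], [0, 0, 0.336]], [[0.033, 0.226, 0], [0, 0, 0.336]], [[0.033, 0.226, 0], [0, 0, 0.336]]])

```text
t: 30.7
tcp_pos: [0.4492, -0.0506, 0.1311]
tcp_rot: [[0.765, -0.644, 0.0], [-0.644, -0.765, 0.0], [0.0, -0.0, -1.0]]
ft_force: [0.0, 0.1, -0.3]
finger_gap: 0.0727
```

```bash
python3 go.py .4852 -.2612 .1 -78; python3 - <<'E'
from h import *
ims={n:arm.snapshot(n) for n in C}
for n in C: cv2.imwrite(f"pics/{n}7.png",ims[n][:,:,::-1])
R={"top":(366,177,40,64),"side":(232,256,66,37)}
for sel in(["top"],["side"],["top","side"]):
    p,f=fit({k:ims[k] for k in sel},R,(.485,-.26,1.78),.007); print(sel,p.round(4),round(f,1))
for n in C: print(n,[(r["rect"],round(r["conf"],2)) for r in arm.trace(n,"blank1")])
c=np.zeros((600,800,3),np.uint8); c[:300]=cv2.resize(ims["side"][150:300,150:550],(800,300)); c[300:]=cv2.resize(ims["top"][110:260,150:550],(800,300)); cv2.imwrite("pics/m10.png",c[:,:,::-1])
E
```

```text
t 30.7 p [ 0.4492 -0.0506  0.1608] phi -40.07 F [ 0.   0.1 -0.3] gap 0.0727 q [-0.24  0.32  1.82  0.    0.99  0.45]
[0.2175, 0.184, 0.0811] [-0.0003, -0.0001, 0.4214]
['top'] [ 0.486  -0.2603  1.7826  0.007 ] 31.9
['side'] [ 0.4843 -0.2623  1.7775  0.007 ] 30.9
['top', 'side'] [ 0.4853 -0.261   1.7816  0.007 ] 75.3
side [([239.9, 262.6, 51.5, 25.9], 0.98), ([188.6, 239.3, 48.1, 22.0], 0.97), ([149.8, 271.5, 55.2, 39.6], 0.71), ([228.7, 299.1, 31.0, 48.2], 0.6), ([301.6, 179.1, 35.9, 21.8], 0.59)]
top [([424.3, 250.0, 51.4, 24.9], 0.97), ([371.6, 246.6, 32.6, 54.0], 0.83), ([164.5, 199.6, 118.3, 43.3], 0.72), ([414.7, 177.3, 52.1, 30.9], 0.68), ([372.8, 185.0, 28.4, 49.9], 0.59), ([226.2, 209.1, 50.3, 23.2], 0.56)]
```

View pics/m10.png

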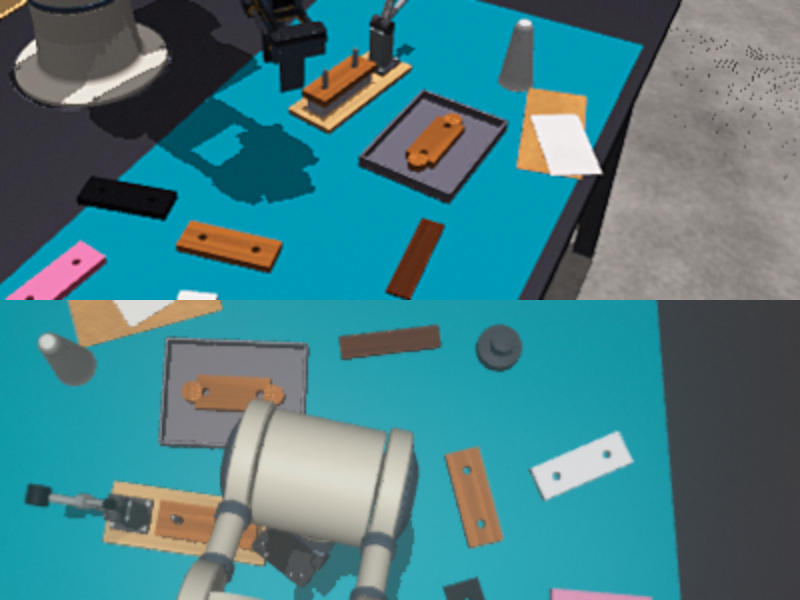

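>>> drive_tool(motion=[[[0.04, 0.035, 0], [0, 0, 0.09]], [[0.09, 0.075, 0], [0, 0, 0.18]], [[0.13, 0.115, 0], [0, 0, 0.27]], [[0.18, 0.15, 0], [0, 0, 0.35]], [[0.218, 0.185, 0.04], [0, 0, 0.421]], [[0.218, 0.185, 0.081], [0, 0, 0.421]], [[0.218, 0.185, 0.081], [0, 0, 0.421]], [[0.218, 0.185, 0.081], [0, 0, 0.421]]])

```text
t: 31.7
tcp_pos: [0.485, -0.2602, 0.0705]
tcp_rot: [[0.211, -0.977, -0.001], [-0.977, -0.211, 0.001], [-0.001, 0.001, -1.0]]
ft_force: [-0.2, -0.1, 0.1]
finger_gap: 0.073
```

```bash
python3 go.py .484 -.2616 .004 -78
```

```text
t 31.7 p [ 0.485  -0.2602  0.1002] phi -77.79 F [-0.2 -0.1  0.1] gap 0.073 q [-0.6   0.53  1.66  0.    0.96  0.76]
[0.0017, 0.0015, 0.1282] [0.0007, 0.0008, 0.0023]
```

>>> drive_tool(motion=[[[0.001, 0.0015, 0.04], [0, 0, 0.002]], [[0.001, 0.0015, 0.08], [0, 0, 0.002]], [[0.001, 0.0015, 0.11], [0, 0, 0.002]], [[0.001, 0.0015, 0.122], [0, 0, 0.002]], [[0.001, 0.0015, 0.128], [0, 0, 0.002]], [[0.001, 0.0015, 0.128], [0, 0, 0.002]], [[0.001, 0.0015, 0.128], [0, 0, 0.002]]])

```text
t: 32.4
tcp_pos: [0.4849, -0.2627, -0.0245]
tcp_rot: [[0.207, -0.978, 0.001], [-0.978, -0.207, -0.001], [0.001, -0.001, -1.0]]
ft_force: [0.8, -0.3, -0.3]
finger_gap: 0.0731
```

>>> drive_tool(motion=[[[0, 0, 0], [0, 0, 0]], [[0, 0, 0], [0, 0, 0]], [[0, 0, 0], [0, 0, 0]], [[0, 0, 0], [0, 0, 0]], [[0, 0, 0], [0, 0, 0]], [[0, 0, 0], [0, 0, 0]], [[0, 0, 0], [0, 0, 0]]], grip=0)

```text
t: 33.1
tcp_pos: [0.4842, -0.2625, -0.0254]
tcp_rot: [[0.206, -0.978, 0.0], [-0.978, -0.206, -0.0], [0.0, -0.0, -1.0]]
ft_force: [-1.7, -0.2, 6.2]
finger_gap: 0.0498
```

```bash
python3 go.py .4529 .1205 .145 -9.78
```

```text
t 33.1 p [ 0.4842 -0.2625  0.0043] phi -78.09 F [-1.7 -0.2  6.2] gap 0.0498 q [-0.61  0.68  1.72 -0.    0.74  0.76]
[-0.5082, -0.0646, -0.1878] [-0.0, -0.0002, -0.759]
```

>>> drive_tool(motion=[[[0, 0, -0.03], [0, 0, 0]], [[0, 0, -0.08], [0, 0, 0]], [[0, 0, -0.13], [0, 0, 0]], [[0, 0, -0.188], [0, 0, -0.09]], [[-0.05, 0, -0.188], [0, 0, -0.18]], [[-0.1, 0, -0.188], [0, 0, -0.27]], [[-0.15, 0, -0.188], [0, 0, -0.36]], [[-0.2, 0, -0.188], [0, 0, -0.45]], [[-0.25, 0, -0.188], [0, 0, -0.54]], [[-0.3, 0, -0.188], [0, 0, -0.63]]])

```text
t: 34.1
tcp_pos: [0.437, -0.0409, 0.1153]
tcp_rot: [[0.933, -0.36, -0.0], [-0.36, -0.933, 0.0], [-0.0, -0.0, -1.0]]
ft_force: [0.9, 1.2, -1.4]
finger_gap: 0.0495
```

```bash
python3 go.py .453 .1205 .145 -9.78
```

```text
t 34.1 p [ 0.437  -0.0409  0.145 ] phi -21.07 F [ 0.9  1.2 -1.4] gap 0.0495 q [-0.23  0.33  1.87  0.    0.94  0.14]
[-0.0575, -0.2085, 0.0] [-0.0, 0.0, -0.1255]
```

>>> drive_tool(motion=[[[-0.02, -0.05, 0], [0, 0, -0.05]], [[-0.03, -0.1, 0], [0, 0, -0.1]], [[-0.04, -0.15, 0], [0, 0, -0.125]], [[-0.055, -0.19, 0], [0, 0, -0.125]], [[-0.0575, -0.2085, 0], [0, 0, -0.125]], [[-0.0575, -0.2085, 0], [0, 0, -0.125]], [[-0.0575, -0.2085, 0], [0, 0, -0.125]], [[-0.0575, -0.2085, 0], [0, 0, -0.125]], [[-0.0575, -0.2085, 0], [0, 0, -0.125]]])

```text
t: 35.0
tcp_pos: [0.4545, 0.1181, 0.1153]
tcp_rot: [[0.984, -0.177, -0.0], [-0.177, -0.984, -0.0], [-0.0, 0.0, -1.0]]
ft_force: [0.2, -1.1, -1.3]
finger_gap: 0.05
```

```bash
python3 go.py .453 .1205 .0865 -9.78
```

```text
t 35.0 p [0.4545 0.1181 0.145 ] phi -10.21 F [ 0.2 -1.1 -1.3] gap 0.05 q [ 0.13  0.37  1.8  -0.    0.97  0.31]
[-0.0025, -0.0028, 0.0779] [0.0001, 0.0001, -0.0048]
```

>>> drive_tool(motion=[[[-0.0025, -0.003, 0], [0, 0, -0.005]], [[-0.0025, -0.003, 0.03], [0, 0, -0.005]], [[-0.0025, -0.003, 0.05], [0, 0, -0.005]], [[-0.0025, -0.003, 0.06], [0, 0, -0.005]], [[-0.0025, -0.003, 0.068], [0, 0, -0.005]], [[-0.0025, -0.003, 0.074], [0, 0, -0.005]], [[-0.0025, -0.003, 0.077], [0, 0, -0.005]], [[-0.0025, -0.003, 0.077], [0, 0, -0.005]]])

```text
t: 35.8
tcp_pos: [0.4532, 0.1216, 0.0576]
tcp_rot: [[0.986, -0.168, 0.0], [-0.168, -0.986, 0.0], [0.0, -0.0, -1.0]]
ft_force: [1.0, 0.1, -1.1]
finger_gap: 0.0496
```

```bash
python3 go.py .453 .1205 .0835 -9.78
```

```text
t 35.8 p [0.4532 0.1216 0.0873] phi -9.68 F [ 1.   0.1 -1.1] gap 0.0496 q [0.13 0.46 1.86 0.   0.81 0.3 ]
[0.0, 0.0015, 0.005] [-0.0, -0.0001, 0.0011]
```

>>> drive_tool(motion=[[[0, 0, 0.001], [0, 0, 0]], [[0, 0, 0.002], [0, 0, 0]], [[0, 0, 0.003], [0, 0, 0]], [[0, 0, 0.004], [0, 0, 0.001]], [[0, 0, 0.005], [0, 0, 0.001]]])

```text
t: 36.3
tcp_pos: [0.453, 0.1214, 0.0537]
tcp_rot: [[0.985, -0.17, -0.0], [-0.17, -0.985, -0.0], [-0.0, 0.0, -1.0]]
ft_force: [-0.6, -4.6, 1.1]
finger_gap: 0.0497
```

>>> drive_tool(motion=[[[0, 0.001, 0.001], [0, 0, 0]], [[0, 0.001, 0.004], [0, 0, 0]], [[0, 0.001, 0.008], [0, 0, 0]], [[0, 0.001, 0.012], [0, 0, 0]]])

```text
t: 36.7
tcp_pos: [0.453, 0.121, 0.0445]
tcp_rot: [[0.985, -0.17, -0.0], [-0.17, -0.985, 0.0], [-0.0, -0.0, -1.0]]
ft_force: [0.4, -0.2, -2.2]
finger_gap: 0.0499
```

>>> drive_tool(motion=[[[0, 0, 0.005], [0, 0, 0]], [[0, 0, 0.01], [0, 0, 0]], [[0, 0, 0.015], [0, 0, 0]], [[0, 0, 0.02], [0, 0, 0]], [[0, 0, 0.022], [0, 0, 0]], [[0, 0, 0.022], [0, 0, 0]]])

```text
t: 37.3
tcp_pos: [0.4528, 0.1209, 0.028]
tcp_rot: [[0.985, -0.17, -0.0], [-0.17, -0.985, -0.0], [-0.0, 0.0, -1.0]]
ft_force: [1.0, -0.6, -1.1]
finger_gap: 0.0498
```

>>> drive_tool(motion=[[[0, 0, 0.001], [0, 0, 0]], [[0, 0, 0.002], [0, 0, 0]], [[0, 0, 0.003], [0, 0, 0]], [[0, 0, 0.004], [0, 0, 0]], [[0, 0, 0.004], [0, 0, 0]]])

```text
t: 37.8
tcp_pos: [0.453, 0.1209, 0.0255]
tcp_rot: [[0.985, -0.17, 0.0], [-0.17, -0.985, 0.0], [0.0, -0.0, -1.0]]
ft_force: [-2.2, -0.2, 6.5]
finger_gap: 0.05
```

>>> drive_tool(motion=[[[0, 0, 0], [0, 0, 0]], [[0, 0, 0], [0, 0, 0]], [[0, 0, 0], [0, 0, 0]], [[0, 0, -0.02], [0, 0, 0]], [[0, 0, -0.06], [0, 0, 0]], [[0, 0, -0.12], [0, 0, 0]], [[0, 0, -0.18], [0, 0, 0]]], grip=0.8)

```text
t: 38.5
tcp_pos: [0.4523, 0.1208, 0.1616]
tcp_rot: [[0.985, -0.17, -0.001], [-0.17, -0.985, -0.0], [-0.001, 0.0, -1.0]]
ft_force: [0.6, 0.3, -0.5]
finger_gap: 0.073
```

```bash
python3 go.py .489 .3255 .23 -9.8
```

```text
t 38.5 p [0.4523 0.1208 0.1913] phi -9.78 F [ 0.6  0.3 -0.5] gap 0.073 q [0.13 0.3  1.75 0.   1.09 0.3 ]
[0.0018, -0.2773, -0.0517] [0.0002, 0.0008, 0.0002]
```

>>> drive_tool(motion=[[[0.001, 0, -0.055], [0, 0, 0]], [[0.001, -0.05, -0.065], [0, 0, 0]], [[0.001, -0.11, -0.065], [0, 0, 0]], [[0.001, -0.17, -0.065], [0, 0, 0]], [[0.001, -0.23, -0.065], [0, 0, 0]], [[0.001, -0.278, -0.06], [0, 0, 0]], [[0.001, -0.278, -0.03], [0, 0, 0]], [[0.001, -0.278, 0], [0, 0, 0]], [[0.001, -0.278, 0], [0, 0, 0]], [[0.001, -0.278, 0], [0, 0, 0]]])

```text
t: 39.5
tcp_pos: [0.489, 0.3261, 0.1605]
tcp_rot: [[0.985, -0.17, -0.001], [-0.17, -0.985, -0.0], [-0.001, 0.0, -1.0]]
ft_force: [-0.2, 0.0, 0.2]
finger_gap: 0.073
```

```bash
python3 go.py .4886 .3265 .1175 -9.8; python3 - <<'E'
from h import *
im=arm.snapshot("side"); t=arm.snapshot("top")
c=np.zeros((600,800,3),np.uint8); c[:300]=cv2.resize(im[120:240,240:560],(800,300)); c[300:]=cv2.resize(t[110:260,150:550],(800,300)); cv2.imwrite("pics/m11.png",c[:,:,::-1])
E
```

```text
t 39.5 p [0.489  0.3261 0.1902] phi -9.79 F [-0.2  0.   0.2] gap 0.073 q [0.49 0.46 1.47 0.   1.21 0.66]
[-0.0006, -0.0005, 0.097] [0.0003, 0.0004, 0.0002]
```

View pics/m11.png

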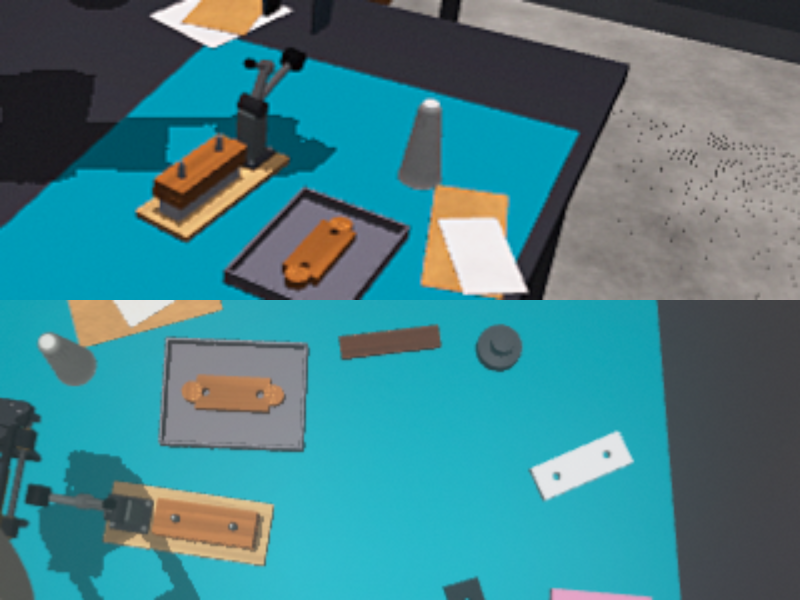

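>>> drive_tool(motion=[[[0, 0, 0.04], [0, 0, 0]], [[0, 0, 0.075], [0, 0, 0]], [[0, 0, 0.09], [0, 0, 0]], [[0, 0, 0.097], [0, 0, 0]], [[0, 0, 0.097], [0, 0, 0]], [[0, 0, 0.097], [0, 0, 0]]])

```text
t: 40.2
tcp_pos: [0.4898, 0.3266, 0.0887]
tcp_rot: [[0.985, -0.17, 0.001], [-0.17, -0.985, 0.001], [0.001, -0.001, -1.0]]
ft_force: [0.5, 0.1, 1.0]
finger_gap: 0.0729
```

>>> drive_tool(motion=[[[0, 0, 0], [0, 0, 0]], [[0, 0, 0], [0, 0, 0]], [[0, 0, 0], [0, 0, 0]], [[0, 0, 0], [0, 0, 0]], [[0, 0, 0], [0, 0, 0]], [[0, 0, 0], [0, 0, 0]], [[0, 0, 0], [0, 0, 0]], [[0, 0, 0], [0, 0, 0]]], grip=0)

```text
t: 41.0
tcp_pos: [0.4889, 0.3263, 0.0875]
tcp_rot: [[0.985, -0.17, -0.0], [-0.17, -0.985, 0.0], [-0.0, -0.0, -1.0]]
ft_force: [-2.4, 0.6, 1.5]
finger_gap: 0.0259
```

```bash
python3 - <<'E'
from go import *
s=arm.sense(); print(s["tcp_pos"],s["ft_force"],s["finger_gap"])
for a in np.arange(1.5,-.01,-.1):
    print(round(a,1), ((np.sin(1.25)-np.sin(a-.35))*.1/.75).round(4), ((np.cos(1.25)-np.cos(a-.35))*.1/.75).round(4))
E
```

```text
[0.4889145  0.32626604 0.08750529] [-2.41814551  0.625936    1.46355   ] 0.0258845554993209
1.5 0.0048 -0.0124
1.4 0.0109 -0.0243
1.3 0.0181 -0.0355
1.2 0.0264 -0.046
1.1 0.0356 -0.0555
1.0 0.0458 -0.0641
0.9 0.0568 -0.0716
0.8 0.0685 -0.078
0.7 0.0808 -0.0832
0.6 0.0935 -0.0871
0.5 0.1066 -0.0898
0.4 0.1199 -0.0911
0.3 0.1332 -0.0911
0.2 0.1465 -0.0898
0.1 0.1595 -0.0871
-0.0 0.1723 -0.0832
```

Knob gripped at 26 mm; drive it back along the arc.

>>> drive_tool(motion=[[[0, 0.005, -0.012], [0, 0, 0]], [[0, 0.011, -0.024], [0, 0, 0]], [[0, 0.018, -0.0355], [0, 0, 0]], [[0, 0.026, -0.046], [0, 0, 0]], [[0, 0.0355, -0.0555], [0, 0, 0]], [[0, 0.046, -0.064], [0, 0, 0]], [[0, 0.057, -0.0715], [0, 0, 0]], [[0, 0.0685, -0.078], [0, 0, 0]]])

```text
t: 41.8
tcp_pos: [0.48, 0.2754, 0.1469]
tcp_rot: [[0.985, -0.17, 0.0], [-0.17, -0.985, 0.001], [-0.0, -0.001, -1.0]]
ft_force: [-3.5, 4.5, -5.2]
finger_gap: 0.0255
```

>>> drive_tool(motion=[[[0, 0.0123, -0.0052], [0, 0, 0]], [[0, 0.025, -0.009], [0, 0, 0]], [[0, 0.038, -0.012], [0, 0, 0]], [[0, 0.0514, -0.013], [0, 0, 0]], [[0, 0.065, -0.013], [0, 0, 0]], [[0, 0.078, -0.012], [0, 0, 0]], [[0, 0.091, -0.009], [0, 0, 0]], [[0, 0.103, -0.0055], [0, 0, 0]], [[0, 0.103, -0.0055], [0, 0, 0]]])

```text
t: 42.7
tcp_pos: [0.4663, 0.198, 0.1512]
tcp_rot: [[0.985, -0.17, -0.0], [-0.17, -0.985, -0.001], [-0.0, 0.001, -1.0]]
ft_force: [-8.9, -4.5, 10.8]
finger_gap: 0.0258
```

>>> drive_tool(motion=[[[0, 0, 0], [0, 0, 0]], [[0, 0, 0], [0, 0, 0]], [[0, 0, 0], [0, 0, 0]], [[0, 0, 0], [0, 0, 0]], [[0, 0, 0], [0, 0, 0]], [[0, 0, -0.03], [0, 0, 0]], [[0, 0, -0.08], [0, 0, 0]], [[0, 0, -0.14], [0, 0, 0]], [[0, 0, -0.14], [0, 0, 0]]], grip=0.8)

```text
t: 43.6
tcp_pos: [0.4699, 0.2003, 0.2604]
tcp_rot: [[0.985, -0.17, 0.008], [-0.17, -0.986, 0.002], [0.008, -0.004, -1.0]]
ft_force: [1.0, -0.3, -1.6]
finger_gap: 0.0732
```

>>> drive_tool(motion=[[[0, 0.06, 0], [0, 0, 0]], [[0, 0.12, 0], [0, 0, 0]], [[0, 0.18, 0], [0, 0, 0]], [[0, 0.24, 0], [0, 0, 0]], [[0, 0.3, 0], [0, 0, 0]], [[0, 0.36, 0], [0, 0, 0]], [[0, 0.42, 0], [0, 0, 0]], [[0, 0.48, 0], [0, 0, 0]], [[0, 0.48, 0], [0, 0, 0]], [[0, 0.48, 0], [0, 0, 0]]])

```text
t: 44.6
tcp_pos: [0.4058, -0.156, 0.2549]
tcp_rot: [[0.985, -0.172, -0.0], [-0.172, -0.985, 0.0], [-0.0, -0.0, -1.0]]
ft_force: [-0.1, 0.2, 0.5]
finger_gap: 0.073
```

```bash
python3 go.py; python3 - <<'E'
from h import *
im=arm.snapshot("side"); t=arm.snapshot("top")
c=np.zeros((600,800,3),np.uint8); c[:320]=cv2.resize(im[120:216,240:480],(800,320)); c[320:]=cv2.resize(t[110:250,150:550],(800,280)); cv2.imwrite("pics/m12.png",c[:,:,::-1])
E
```

```text
t 44.6 p [ 0.4058 -0.156   0.2846] phi -9.92 F [-0.1  0.2  0.5] gap 0.073 q [-0.5   0.15  1.67  0.    1.32 -0.33]
```

View pics/m12.png

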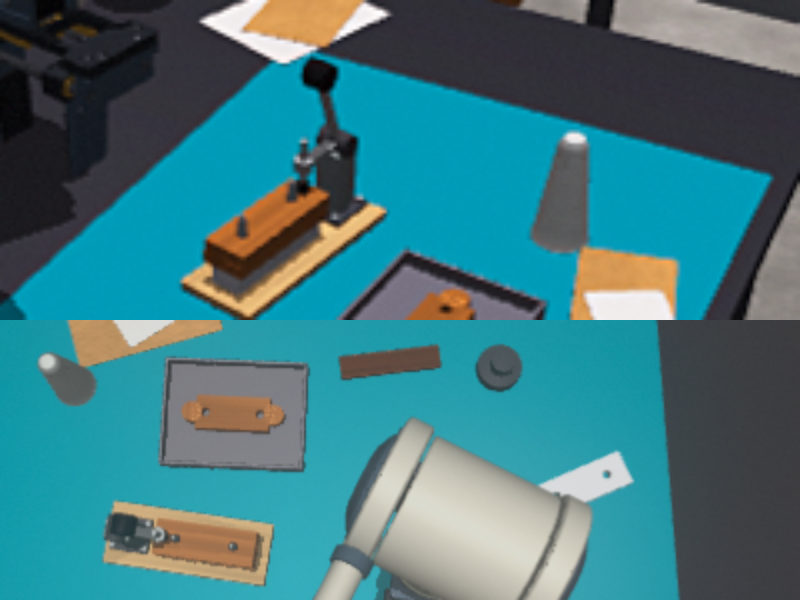

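```bash
python3 -c "
from station import arm
print(arm.finish_job(), arm.sense()['t'])"
```

```text
the job is handed in; nothing more can be done
the job is handed in; nothing more can be done
```

The job is done and handed in after about 45 s on the robot's clock. I opened the clamp, laid the pattern flat in the grey tray, stacked both brown blanks on the pins and shut the clamp on them. Only two brown blanks showed in the pictures.

**Final check:** the last pictures show the handle at its shut position, the pad on the end of the stack and the pattern lying in the tray. The cone, ruler and weight are where they were, and I did not touch any of the look-alikes. The second blank met the first with about 6.5 N at the expected height. The first blank was let go just above contact and dropped a fraction of a millimetre onto the rest.

**Checks that disagreed:**
- **Finger height:** the real fingertips are about 30 mm higher than the reported TCP. My first grip on the pattern therefore closed above the plate. I found the offset by touching the plate lightly (25 N) and corrected every height after that.
- **Pattern grip:** my first good grip was too deep to lay the pattern on the tray floor, so I set it back on the pins once and gripped it higher before taking it off.
- **Camera positions:** they were 1 to 2 mm off along the plates. I corrected this by feel on the pin cones, with side forces under about 5 N.

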